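# Set out fresh guest soaps under the mirror lid

### The job

Refill the guest soap caddy: swing its mirror lid up past upright, move every worn green bar from the caddy to the pink dish, and lay each fresh cream bar flat and fully home in a pocket of its own with its stamped rose face up. With the soaps in and the mirror still up, finish by bringing the mirror down to stand at 60 degrees above shut, and do not knock over the other toiletries.

Things in the scene. Friction and masses are not known exactly. Their poses are not given: they have to be found in the camera images.
- caddy: fixed wooden soap caddy, 352 wide (own y), own x from -85 (front) to 81 mm (back); origin on its underside below the middle pocket. Floor 8 mm thick; three pink pockets along y, 114 mm apart, 73 (x) by 67 (y), walls 14 high; at the two x ends only small corner stops (10 mm of y each), so that the fingers can go down there to the floor. Side walls 24 high, back 50 high.
- pocket0 (a point): centre of the floor of pocket 0 (8 mm above the marble; axes as the caddy's)
- pocket1 (a point): centre of the floor of pocket 1 (8 mm above the marble; axes as the caddy's)
- pocket2 (a point): centre of the floor of pocket 2 (8 mm above the marble; axes as the caddy's)
- mirror (a joint): angle of the caddy's mirror lid in rad: 0 shut (level, covering the pockets), 1.57 upright, at most 2.2; stiff hinge at the caddy's back, it stays where it is left
- mirror_hinge (a point): middle of the mirror lid's hinge line, 56 mm above the marble, 77 mm (own x) behind the pocket centres; the lid (white back, mirror inside, 150 x 344 x 8 mm) turns about the caddy's y axis, its front edge rising
- mirror_handle (a point): centre of the chrome bar handle, 10 mm thick, 90 mm long along the caddy's y, on two posts at its ends; in the lid's own axes 140 mm from the hinge towards the free edge (-x) and 46 mm (+z) off the lid's middle plane on its white outer side (42 mm clear of the face)
- fresh0: fresh soap bar, cream with a 10 mm dark rose layer on its stamped side, 40 x 66 x 60 mm (own x, y, z), origin at its centre; the stamped face (rose with a cream flower) looks along own +x, the opposite face is plain cream; at the start it stands on a 40 x 66 mm side, stamped face looking any way. May be absent
- fresh1: fresh soap bar, cream with a 10 mm dark rose layer on its stamped side, 40 x 66 x 60 mm (own x, y, z), origin at its centre; the stamped face (rose with a cream flower) looks along own +x, the opposite face is plain cream; at the start it stands on a 40 x 66 mm side, stamped face looking any way. May be absent
- fresh2: fresh soap bar, cream with a 10 mm dark rose layer on its stamped side, 40 x 66 x 60 mm (own x, y, z), origin at its centre; the stamped face (rose with a cream flower) looks along own +x, the opposite face is plain cream; at the start it stands on a 40 x 66 mm side, stamped face looking any way. May be absent
- old0: worn sage-green bar, 56 x 44 x 22 mm (own x, y, z), origin at its centre, lying flat in a pocket, 56 mm along the caddy's x. May be absent
- old1: worn sage-green bar, 56 x 44 x 22 mm (own x, y, z), origin at its centre, lying flat in a pocket, 56 mm along the caddy's x. May be absent
- old2: worn sage-green bar, 56 x 44 x 22 mm (own x, y, z), origin at its centre, lying flat in a pocket, 56 mm along the caddy's x. May be absent
- dish: pink glass dish, 156 mm wide at the rim, 112 mm at the foot, 45 mm high, floor 6 mm thick, walls 4 mm; origin under its centre
- shampoo: blue shampoo bottle, 60 wide, 170 tall (mm), not part of the job; origin under its centre
- mug: white toothbrush mug, 76 wide, 90 tall (mm), not part of the job; origin under its centre
- carton: dark green soap carton, 35 x 75 x 100 tall (mm), not part of the job; origin under its centre
- jar: amber glass jar with brass cap, 60 wide, 60 tall (mm), not part of the job; origin under its centre
- hairbrush: dark wooden hairbrush lying flat, about 215 long, 60 wide, along its y, 26 high (mm), not part of the job; origin under its centre
- nailbrush: pale wooden nail brush, 36 x 80 x 26 high (mm), not part of the job; origin under its centre
Not all that is in view belongs to the job. What is shaped like the fresh0 but blue is not meant.

How it is judged (in metres and radians):
On the way, in this order (a step that is already met when the one before it is completed fails the run):
1. the mirror lid is past upright (value of joint mirror above 1.6 rad), for 0.2 s.
2. with the mirror still up, every worn bar is in the dish and every fresh bar is home in a pocket, stamped face up (angle between each of fresh0, fresh1, fresh2's own x axis and vertical below 0.12 rad and linear speed of each of fresh0, fresh1, fresh2, old0, old1, old2 below 0.05 m/s and ((horizontal distance between fresh0 and pocket0 below 0.008 m and z of fresh0 in the frame of pocket0 between 0.015 and 0.025 m) or (horizontal distance between fresh0 and pocket1 below 0.008 m and z of fresh0 in the frame of pocket1 between 0.015 and 0.025 m) or (horizontal distance between fresh0 and pocket2 below 0.008 m and z of fresh0 in the frame of pocket2 between 0.015 and 0.025 m)) and ((horizontal distance between fresh1 and pocket0 below 0.008 m and z of fresh1 in the frame of pocket0 between 0.015 and 0.025 m) or (horizontal distance between fresh1 and pocket1 below 0.008 m and z of fresh1 in the frame of pocket1 between 0.015 and 0.025 m) or (horizontal distance between fresh1 and pocket2 below 0.008 m and z of fresh1 in the frame of pocket2 between 0.015 and 0.025 m)) and ((horizontal distance between fresh2 and pocket0 below 0.008 m and z of fresh2 in the frame of pocket0 between 0.015 and 0.025 m) or (horizontal distance between fresh2 and pocket1 below 0.008 m and z of fresh2 in the frame of pocket1 between 0.015 and 0.025 m) or (horizontal distance between fresh2 and pocket2 below 0.008 m and z of fresh2 in the frame of pocket2 between 0.015 and 0.025 m)) and horizontal distance between each of old0, old1, old2 and dish below 0.065 m and z of old0 in the frame of dish between 0 and 0.085 m and z of old1 in the frame of dish between 0 and 0.085 m and z of old2 in the frame of dish between 0 and 0.085 m and value of joint mirror above 1.4 rad), for 0.2 s.
3. the mirror is down to about 60 degrees (value of joint mirror between 0.917 and 1.177 rad), for 0.2 s.
At the end, for the whole second after the job is handed in: Mirror at rest at 60 degrees (within 7); each fresh bar at rest in a pocket, stamped face up within 7 degrees, centre within 8 mm of the pocket's centre and 15 to 25 mm above its floor; each worn bar at rest in the upright dish (centre within 65 mm of its axis, under 85 mm high) (all of step 3 and angle between each of fresh0, fresh1, fresh2's own x axis and vertical below 0.12 rad and linear speed of each of fresh0, fresh1, fresh2, old0, old1, old2 below 0.05 m/s and ((horizontal distance between fresh0 and pocket0 below 0.008 m and z of fresh0 in the frame of pocket0 between 0.015 and 0.025 m) or (horizontal distance between fresh0 and pocket1 below 0.008 m and z of fresh0 in the frame of pocket1 between 0.015 and 0.025 m) or (horizontal distance between fresh0 and pocket2 below 0.008 m and z of fresh0 in the frame of pocket2 between 0.015 and 0.025 m)) and ((horizontal distance between fresh1 and pocket0 below 0.008 m and z of fresh1 in the frame of pocket0 between 0.015 and 0.025 m) or (horizontal distance between fresh1 and pocket1 below 0.008 m and z of fresh1 in the frame of pocket1 between 0.015 and 0.025 m) or (horizontal distance between fresh1 and pocket2 below 0.008 m and z of fresh1 in the frame of pocket2 between 0.015 and 0.025 m)) and ((horizontal distance between fresh2 and pocket0 below 0.008 m and z of fresh2 in the frame of pocket0 between 0.015 and 0.025 m) or (horizontal distance between fresh2 and pocket1 below 0.008 m and z of fresh2 in the frame of pocket1 between 0.015 and 0.025 m) or (horizontal distance between fresh2 and pocket2 below 0.008 m and z of fresh2 in the frame of pocket2 between 0.015 and 0.025 m)) and horizontal distance between each of old0, old1, old2 and dish below 0.065 m and z of old0 in the frame of dish between 0 and 0.085 m and z of old1 in the frame of dish between 0 and 0.085 m and z of old2 in the frame of dish between 0 and 0.085 m and velocity of joint mirror between -0.05 and 0.05 rad/s and angle between dish's own z axis and vertical below 0.2 rad); the robot touches nothing.
It fails at once if a bottle, mug, carton or jar is knocked over (angle between any of shampoo, mug, carton, jar's own z axis and vertical above 0.6 rad).
Of old0, old1, old2 only 2 to 3 are there at a start; the rules pass over those that are not, and their reading is None.
Of fresh0, fresh1, fresh2 only 2 to 3 are there at a start; the rules pass over those that are not, and their reading is None.
At some moment in a run one of fresh0, fresh1, fresh2 may be knocked a few centimetres aside while the robot is not near it.
Once in a run the grip may slacken for a moment while it holds something.
It also fails if it takes over 210 s, if anything falls off the work surface, if the arm or the gripper's body presses on something with over 40 N, if the wrist force passes 120 N, or if a joint passes its speed limit or range.

### The arm

A 6-joint arm with a two-finger parallel gripper is mounted at the origin on the work surface. World frame = base frame: x ahead of the robot, y to its left, z up, the work surface at z = 0. Lengths are in m, angles in degrees, forces in N, time in s.
With the tool pointing down it reaches from about 0.35 to 0.875 m from the base axis. Payload 4.2 kg.
Tool frame: the origin (TCP) lies on the centre line of the jaws, within the pads' length; the fingertips stand r.tip_extent ahead of it and the grasp point (between the pads) lies 11 mm behind it (r.tip_extent is the distance from the TCP to the fingertips, in m); z points along the fingers, y is the line along which they close (so a half turn about z gives the same grasp; the last joint's range is limited). The gripper opens to 87 mm and grips with 3 to 60 N. Pads are 19 mm wide; open, the fingers measure 117 mm over their backs; the gripper's body (75 mm by 190 mm) begins 51 mm behind the grasp point.
Start: joints at [-58.407, 22.042, 0.453, 0, -68.411, -14.817], TCP at [0.18, -0.598, 0.193] pointing down, gripper open.
Joint ranges: [-179.83, 179.83], [-69.29, 118.12], [-61.27, 80.66], [-181.25, 117.63], [-171.15, -9.14], [-177.46, 177.46]. Speed limits (degrees/s): [159.86, 159.86, 180, 180, 180, 180].

### API

Orientations are given as a 3x3 rotation matrix whose columns are the frame's x, y, z axes.
In Python, from station import r gives the robot as it stands.
- The arm moves only by the shell command python3 -m jog 'ROWS'. ROWS is text: rows parted by semicolons, each of 5 numbers parted by spaces: the opening, from 0 (shut) to 1 (fully open), then the shift along the world's x, y, z in mm, then the turn about the world's z in degrees. In form: hand dx dy dz roll; .... A call has 1 to 5 rows; each row shifts and turns the commanded pose from where the row before left it; what a row does not reach is not made up. A row lasts 1/8 s, in which the tool goes at most 62.5 mm and 10.7 degrees, less where a joint would pass 70% of its speed; a pose out of reach is approached as far as the arm can. A call is refused whole if a number of a shift passes 62.5 or a number of a turn 10.7, either way. A call with a gripper value outside its range is refused whole. The fingers move at their own pace and stop on an object; the grip force is fixed at half the most. Time passes only in rows, so rows that do not move let the fingers close. It gives the time, the measured TCP pose, the force, the opening and the grip force at its end, in the units of the state.
- r.sense(): the state, without advancing time (a new reading comes with each control period).
- r.capture(name): name is "scene" or "side" or "wrist"; returns a dict with "pixels" (480x640x3 uint8, red, green, blue), "fovy" (degrees; the focal length in pixels is half the picture's height over the tangent of half this angle, whatever the lens; pixels are square), "cx", "cy" (the principal point, pixels), "origin" and "orientation" of the camera in the world; the wrist camera has in their place "T_tool_cam" (4x4, takes a point from camera to tool coordinates, whose origin is the TCP and whose axes are the flange's). Camera axes: x right, y down, z forward; pixel columns grow to the right and rows downward; lengths in m; the calibration is good to about 2 mm. A picture is of the moment at which its call begins: read the wrist's pose just before it. There is no depth.
- r.finish_job(): hands the job in; it is judged then, once.
The state is a dict: "time_s": time; "joints": joint angles; "joint_velocities": joint speeds; "effort": joint torques, N m; "tcp_pos": TCP position; "ee_rot": TCP orientation; "wrist_force": force on the tool from outside, world axes, zero at the start; "moment": the same for the moment, N m; "gripper_width": opening from 0.0 (shut) to 1.0 (fully open); "gripper_force": force on a finger pad.
Only numpy, scipy, OpenCV 4.12 (cv2) and the standard library are available. Lean on these libraries where they do the work, as an engineer would, in place of code of your own. Each camera call takes 0.05 s, during which the arm holds its last target. There are 200 camera calls.

## Working session

There is one attempt and no reset: what is moved stays moved. The work goes in short steps, Python scripts to look and compute and a shell command to move; the robot and the scene stay as the last step left them, time stands still between calls to the robot, and variables do not carry over. Pictures are saved under pics/ and viewed, at most 14 in all, crops included, and the job is handed in when it is done.

View first.

```bash
ls; mkdir -p pics; cat > h.py <<'E'
import numpy as np, cv2
from station import r
def snap(n,name):
    s=r.sense(); c=r.capture(n); cv2.imwrite(f'pics/{name}.png',c['pixels'][:,:,::-1])
    if n=='wrist':
        T=np.eye(4);T[:3,:3]=s['ee_rot'];T[:3,3]=s['tcp_pos'];T=T@c['T_tool_cam'];c['origin']=T[:3,3];c['orientation']=T[:3,:3]
    np.save(f'pics/{name}.npy',{k:np.array(v) for k,v in c.items()},allow_pickle=True); return c
def load(name): return np.load(f'pics/{name}.npy',allow_pickle=True).item()
def ray(c,u,v):
    f=240/np.tan(np.radians(c['fovy'])/2); d=np.array([(u-c['cx'])/f,(v-c['cy'])/f,1.]); return np.array(c['origin']),np.array(c['orientation'])@d
def onz(c,u,v,z):
    o,d=ray(c,u,v); return (o+d*(z-o[2])/d[2])
def proj(c,p):
    f=240/np.tan(np.radians(c['fovy'])/2); q=np.array(c['orientation']).T@(np.array(p)-c['origin']); return np.array([c['cx']+f*q[0]/q[2],c['cy']+f*q[1]/q[2]])
E
python3 - <<'E'
from h import *
print(r.tip_extent, r.sense())
for n in ('scene','side','wrist'):
    c=snap(n,n+'0'); print(n,c['fovy'],c['cx'],c['cy'],c['origin'],c['orientation'].round(3).tolist())
E
```

```text
pics
0.008 {'time_s': 0.0, 'joints': array([-5.84072148e+01,  2.20922074e+01,  3.78439909e-01, -3.13857513e-02,
       -6.84105773e+01, -1.48161599e+01]), 'joint_velocities': array([ 0.02035122,  0.02875669, -0.06078078, -0.0567085 , -0.0815044 ,
        0.06279384]), 'effort': array([ 7.90532431e-04, -3.90669429e+01,  1.87410772e+01,  4.21984702e+00,
        1.09538631e-02, -2.04170774e-04]), 'tcp_pos': array([ 0.18022482, -0.59773922,  0.19142909]), 'ee_rot': array([[-9.57495629e-01, -2.88446920e-01, -7.03041975e-04],
       [-2.88447770e-01,  9.57493295e-01,  2.11537671e-03],
       [ 6.29840818e-05,  2.22825484e-03, -9.99997515e-01]]), 'wrist_force': array([ 0.0551109 , -0.09884842, -0.5733824 ]), 'moment': array([0.03715088, 0.01385805, 0.02626761]), 'gripper_force': 0.0, 'gripper_width': 1.0013154207466337}
scene 44.55118729291152 319.5498395709244 236.22233554944617 [1.23946378 0.24176095 1.18923444] [[-0.272, 0.802, -0.532], [0.962, 0.232, -0.143], [0.009, -0.551, -0.834]]
side 51.68336484620735 327.6922805307143 238.0859073368741 [ 0.5447806  -0.83944245  0.82155045] [[1.0, -0.005, 0.014], [-0.014, -0.642, 0.767], [0.006, -0.767, -0.642]]
wrist 61.623692178465745 322.9590465614796 232.8667344153921 [ 0.09950921 -0.6226575   0.38457082] [[-0.288, 0.912, 0.291], [0.958, 0.274, 0.09], [0.003, 0.304, -0.953]]
```

View pics/scene0.png

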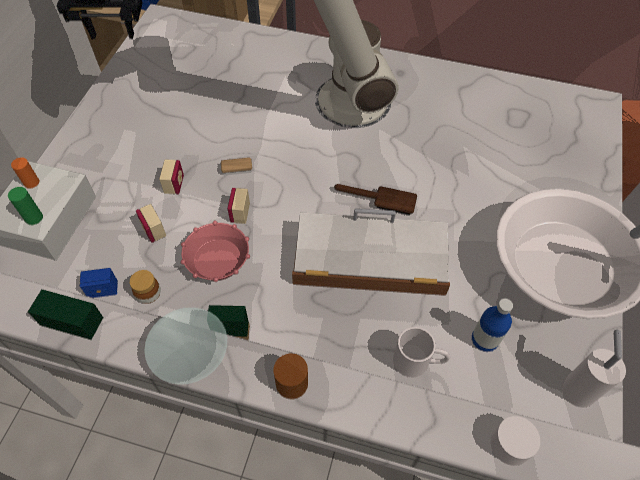

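View pics/side0.png

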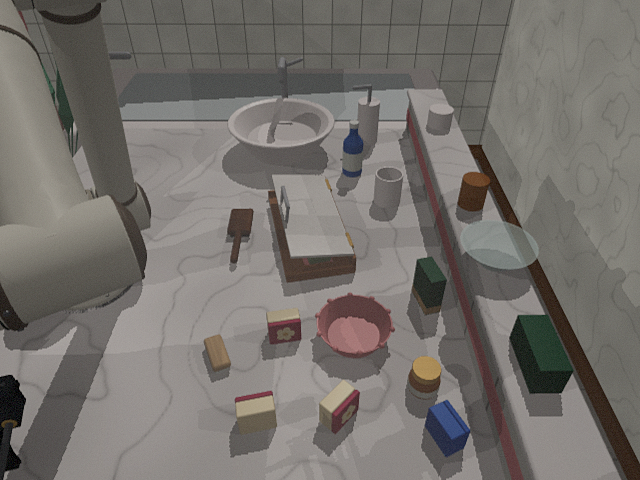

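```bash
python3 - <<'E'
from h import *
im=cv2.imread('pics/scene0.png')[145:310,130:460]
cv2.imwrite('pics/cropA.png',cv2.resize(im,(792,396),interpolation=cv2.INTER_CUBIC))
im=cv2.imread('pics/side0.png')[170:450,190:470]
cv2.imwrite('pics/cropB.png',cv2.resize(im,(600,600),interpolation=cv2.INTER_CUBIC))
E
```

```text
(no output)
```

View pics/cropA.png

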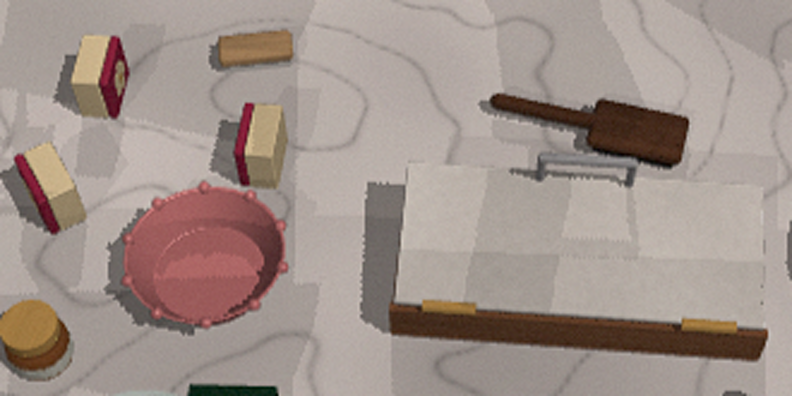

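View pics/cropB.png

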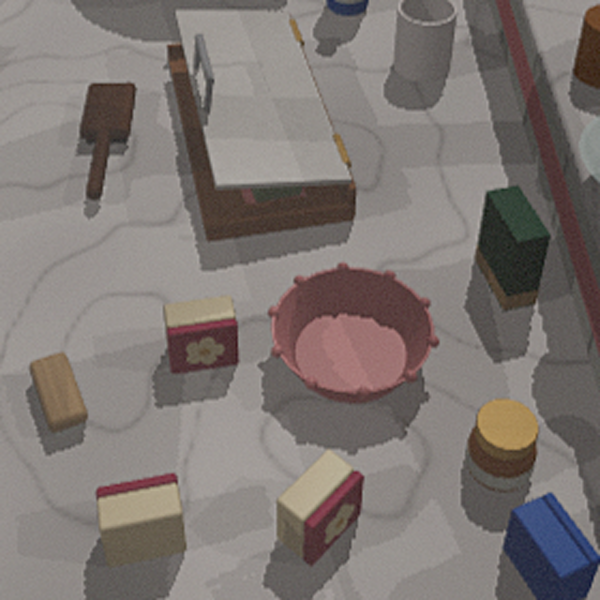

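```bash
python3 - <<'E'
from h import *
S=load('scene0');D=load('side0')
a=lambda p,z:onz(S,130+p[0]/2.4,145+p[1]/2.4,z)
b=lambda p,z:onz(D,190+p[0]/2.143,170+p[1]/2.143,z)
def quad(n,P,f,z):
    Q=np.array([f(p,z) for p in P])[:,:2]*1000; e=np.roll(Q,-1,0)-Q
    print(n,'c',Q.mean(0).round(1),'len',np.linalg.norm(e,axis=1).round(1),'ang',np.degrees(np.arctan2(e[:,1],e[:,0])).round(1))
quad('A',[(97,493),(177,476),(182,508),(103,528)],b,.06)
quad('C',[(164,304),(234,296),(238,320),(167,330)],b,.06)
quad('B',[(279,503),(331,452),(363,475),(308,520)],b,.06)
quad('A_s',[(84,36),(129,37),(120,116),(73,84)],a,.06)
quad('lidS',[(407,163),(765,185),(767,328),(395,303)],a,.06)
quad('lidD',[(217,187),(348,180),(293,12),(176,10)],b,.06)
print('dish',b((354,326),.045)[:2],a((206,254),.045)[:2])
print('handle S',a((588,160),.102),'D',b((204,68),.102))
quad('handle',[(540,156),(634,162)],a,.102)
print('carton',a((232,390),.1),b((515,212),.1),'jar',b((506,425),.06),'mug',b((426,12),.09), 'brush',a((500,100),.02),a((687,140),.02),'nail',a((254,48),.026))
E
```

```text
A c [ 431.9 -370.4] len [64.8 29.5 62.7 31.9] ang [  13.2  -78.2 -164.6  105.7]
C c [ 469.8 -173.3] len [66.7 30.3 66.3 32.3] ang [   8.2  -81.2 -170.1   99.5]
B c [ 576.4 -359.3] len [63.7 33.5 60.6 27.3] ang [  47.1  -41.1 -139.   146.4]
A_s c [ 440.5 -353.3] len [ 47.3 104.5  67.3  64.5] ang [ 104.6   18.1 -111.6 -165.9]
lidS c [510.9 172.8] len [352.2 160.9 342.7 159.7] ang [ 101.9    9.5  -78.3 -167.1]
lidD c [516.8 176.9] len [140.8 336.3 154.1 354.2] ang [  4.1  99.4 177.9 -78.8]
dish [ 0.61417347 -0.17854402] [ 0.61455842 -0.1721791 ]
handle S [0.44572622 0.15918953 0.102     ] D [0.45750527 0.16052987 0.102     ]
handle c [444.9 158. ] len [89.7 89.7] ang [101.7 -78.3]
carton [ 0.7670453  -0.08054508  0.1       ] [ 0.77641049 -0.08121974  0.1       ] jar [ 0.73609698 -0.30160408  0.06      ] mug [0.7303255  0.29635824 0.09      ] brush [0.33552526 0.04626795 0.02      ] [0.33225459 0.24596832 0.02      ] nail [ 0.3454491  -0.22518229  0.026     ]
```

```bash
cat > to.py <<'E'
import sys; from h import *
s=r.sense(); R=s['ee_rot']; yaw=np.degrees(np.arctan2(R[1,1],R[0,1])); p=s['tcp_pos']*1000
print('now',p.round(1),'yaw',round(yaw,1),'t',round(s['time_s'],1),'F',s['wrist_force'].round(1),'w',round(s['gripper_width'],3))
if len(sys.argv)>1:
    t=[float(x) for x in sys.argv[1:]]; d=np.array(t[:3])-p; print('delta',d.round(1), 'turn',((t[3]-yaw+90)%180-90).round(1) if len(t)>3 else '', 'rows>=',np.ceil(np.linalg.norm(d)/62))
E
python3 -m jog '1 38 56 0 8.5;1 38 56 0 8.5;1 38 56 0 8.5;1 38 56 0 8.5;1 38 56 0 8.5'
python3 -m jog '1 38 56 0 8.5;1 38 56 0 8.5;1 2 60 0 8.5;1 2 60 0 8.5;1 0 60 0 8.5'
python3 -m jog '1 0 60 0 0;1 0 60 0 0;1 0 60 0 0;1 0 0 0 0'
python3 to.py 450 162 91 191.5
python3 - <<'E'
from h import *
snap('wrist','w1')
E
```

```text
time_s: 0.78
tcp_pos: [0.3566, -0.338, 0.1925]
ee_rot: [[-0.507, -0.862, 0.0], [-0.862, 0.507, -0.0], [-0.0, -0.0, -1.0]]
wrist_force: [1.2, -1.1, 0.7]
gripper_width: 0.999
gripper_force: 0.0
time_s: 1.4
tcp_pos: [0.4298, -0.0545, 0.1925]
ee_rot: [[0.209, -0.978, 0.0], [-0.978, -0.209, 0.0], [0.0, -0.0, -1.0]]
wrist_force: [1.1, -0.1, -0.6]
gripper_width: 0.996
gripper_force: 0.0
time_s: 1.9
tcp_pos: [0.4299, 0.127, 0.1924]
ee_rot: [[0.21, -0.978, 0.0], [-0.978, -0.21, 0.0], [-0.0, -0.0, -1.0]]
wrist_force: [0.1, -0.3, 0.7]
gripper_width: 1.003
gripper_force: 0.0
now [429.9 127.  192.4] yaw -167.9 t 1.9 F [ 0.1 -0.3  0.7] w 1.003
delta [  20.1   35.  -101.4] turn -0.6 rows>= 2.0
```

View pics/w1.png

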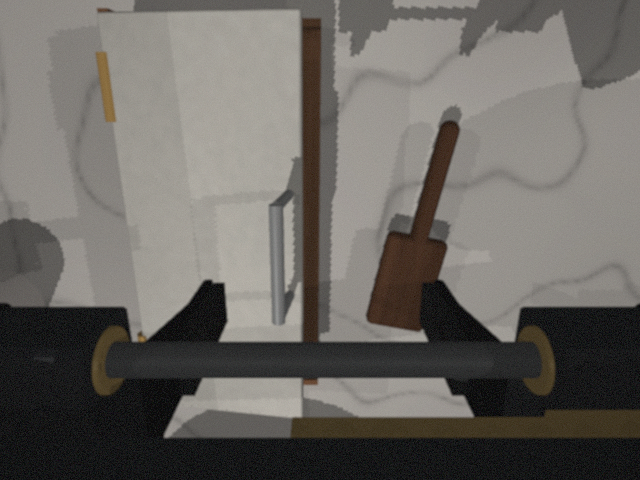

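```bash
python3 - <<'E'
from h import *
W=load('w1')
for z,P in ((.107,[(277,206),(279,324),(278,264)]),(.06,[(300,11),(302,384),(100,13)])):
    for p in P: print(p,z,(onz(W,*p,z)*1000).round(1))
E
```

```text
(277, 206) 0.107 [464.8 119.  107. ]
(279, 324) 0.107 [446.6 212.3 107. ]
(278, 264) 0.107 [456.3 162.6 107. ]
(300, 11) 0.06 [476.9 -14.4  60. ]
(302, 384) 0.06 [413.2 300.7  60. ]
(100, 13) 0.06 [617.9  17.2  60. ]
```

```bash
python3 -m jog '1 25 37 0 -1;1 0 0 -50 0;1 0 0 -51 0;0.4 0 0 0 0;0 0 0 0 0' >/dev/null
python3 -m jog '0 0 0 0 0;0 0 0 0 0;0 0 0 0 0'; python3 to.py 455 164 91
```

```text
time_s: 2.95
tcp_pos: [0.4554, 0.1609, 0.0924]
ee_rot: [[0.187, -0.982, 0.001], [-0.982, -0.187, 0.001], [-0.001, -0.002, -1.0]]
wrist_force: [-0.6, -0.4, 0.5]
gripper_width: 0.513
gripper_force: 0.0
now [455.4 160.9  92.4] yaw -169.2 t 3.0 F [-0.6 -0.4  0.5] w 0.513
delta [-0.4  3.1 -1.4] turn  rows>= 1.0
```

```bash

python3 -m jog '0 0 0 0 0;0 0 0 0 0;0 0 0 0 0;0 0 0 0 0;0 0 0 0 0'; python3 - <<'E'
from h import *
s=r.sense();T=s['tcp_pos']*1000;R=147.36;a0=np.arctan2(46,-140)
x=np.array([np.cos(np.radians(11.2)),np.sin(np.radians(11.2))])
prev=np.zeros(2)
pos=lambda t: np.array([-140*np.cos(t)+46*np.sin(t),140*np.sin(t)+46*np.cos(t)])
for d in range(0,121,10):
    p=pos(np.radians(d))-pos(0); e=p-prev;prev=p; print(d,'dx dy dz',(x*e[0]).round(1),e[1].round(1),'cum',(x*p[0]).round(1),p[1].round(1))
E
```

```text
time_s: 3.58
tcp_pos: [0.4552, 0.1607, 0.0918]
ee_rot: [[0.187, -0.982, 0.0], [-0.982, -0.187, 0.0], [-0.0, -0.0, -1.0]]
wrist_force: [-0.7, -0.5, 1.9]
gripper_width: 0.023
gripper_force: 1.2
0 dx dy dz [0. 0.] 0.0 cum [0. 0.] 0.0
10 dx dy dz [9.9 2. ] 23.6 cum [9.9 2. ] 23.6
20 dx dy dz [13.8  2.7] 21.5 cum [23.7  4.7] 45.1
30 dx dy dz [17.2  3.4] 18.7 cum [41.   8.1] 63.8
40 dx dy dz [20.2  4. ] 15.4 cum [61.1 12.1] 79.2
50 dx dy dz [22.5  4.5] 11.6 cum [83.6 16.6] 90.8
60 dx dy dz [24.1  4.8] 7.4 cum [107.7  21.3] 98.2
70 dx dy dz [25.  5.] 3.0 cum [132.8  26.3] 101.3
80 dx dy dz [25.2  5. ] -1.4 cum [157.9  31.3] 99.9
90 dx dy dz [24.5  4.9] -5.9 cum [182.5  36.1] 94.0
100 dx dy dz [23.2  4.6] -10.1 cum [205.6  40.7] 83.9
110 dx dy dz [21.1  4.2] -14.1 cum [226.7  44.9] 69.8
120 dx dy dz [18.4  3.6] -17.6 cum [245.1  48.5] 52.2
```

```bash
python3 - <<'E'
from h import *
print(r.sense()['gripper_width'],r.sense()['gripper_force'])
w=snap('wrist','w2'); d=snap('side','s2')
im=np.hstack([cv2.resize(w['pixels'],(400,300)),cv2.resize(d['pixels'][150:330,200:440],(400,300))])
cv2.imwrite('pics/c2.png',im[:,:,::-1])
E
```

```text
0.022688147159154553 1.1948493495583534
```

View pics/c2.png

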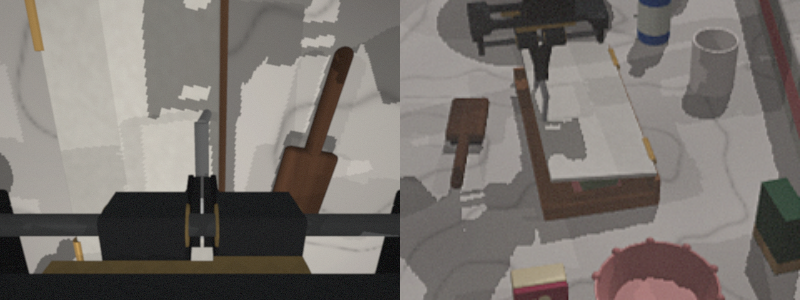

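```bash

python3 -m jog '0 0 0 0 0;0 0 0 0 0;0 0 0 0 0;0 2 0 10 0;0 0 0 0 0'; python3 to.py
```

```text
time_s: 4.3
tcp_pos: [0.4577, 0.161, 0.1023]
ee_rot: [[0.187, -0.982, 0.001], [-0.982, -0.187, 0.001], [-0.001, -0.002, -1.0]]
wrist_force: [0.8, 1.0, 0.2]
gripper_width: 0.005
gripper_force: 0.0
now [457.7 161.  102.3] yaw -169.2 t 4.3 F [0.8 1.  0.2] w 0.005
```

```bash
python3 - <<'E'
from h import *
S=load('scene0');D=load('side0');W=load('w1')
def tri(R):
    A=np.zeros((3,3));b=np.zeros(3)
    for o,d in R:
        d=d/np.linalg.norm(d);M=np.eye(3)-np.outer(d,d);A+=M;b+=M@o
    p=np.linalg.solve(A,b); return (p*1000).round(1),[round(1000*float(np.linalg.norm(np.cross(p-o,d/np.linalg.norm(d)))),1) for o,d in R]
a=lambda p:ray(S,130+p[0]/2.4,145+p[1]/2.4)
b=lambda p:ray(D,190+p[0]/2.143,170+p[1]/2.143)
w=lambda p:ray(W,*p)
print('far end(+y)',tri([a((634,163)),b((199,37)),w((279,322))]))
print('near end(-y)',tri([a((541,157)),b((208,110)),w((277,208))]))
print('lid front -y',tri([a((407,163)),b((217,187)),w((300,11))]))
print('lid back -y',tri([a((395,303)),b((350,179)),w((100,13))]))
print('lid front +y',tri([a((765,185)),b((176,10))]), 'bp',tri([a((767,328)),b((293,12))]))
E
```

```text
far end(+y) (array([448.4, 203.3, 117.1]), [0.7, 1.9, 1.8])
near end(-y) (array([460., 116.,  90.]), [11.4, 12.2, 10.3])
lid front -y (array([477.2, -12.1,  72.6]), [0.2, 1.4, 1.4])
lid back -y (array([620.8,  18.3,  55. ]), [1.3, 0.7, 1.6])
lid front +y (array([409.9, 327.7,  75.4]), [1.9, 1.9]) bp (array([558.8, 354.4,  57.1]), [5.3, 5.3])
```

```bash

python3 -m jog '1 0 0 0 0;1 0 0 0 0;1 0 0 0 0;1 0 0 0 0;1 0 0 0 0'>/dev/null;python3 -m jog '1 0 0 0 0;1 0 0 0 0;1 0 0 0 0;1 0 0 40 0;1 0 0 40 0'>/dev/null; python3 to.py
python3 - <<'E'
from h import *
w=snap('wrist','w3'); d=snap('side','s3')
im=np.hstack([cv2.resize(w['pixels'],(400,300)),cv2.resize(d['pixels'][170:290,250:410],(400,300))])
cv2.imwrite('pics/c3.png',im[:,:,::-1])
E
```

```text
now [456.8 160.4 182.2] yaw -169.2 t 5.5 F [ 1.6  0.6 -0.3] w 0.983
```

View pics/c3.png

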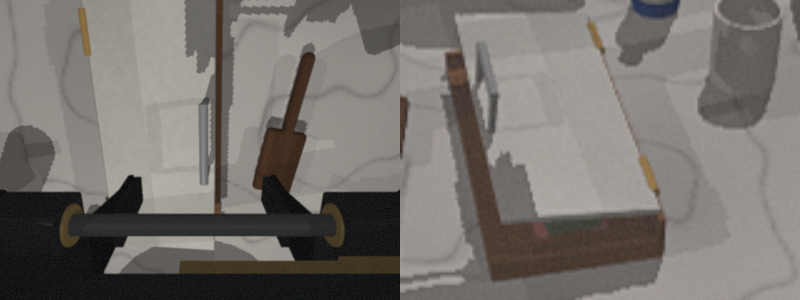

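```bash
python3 - <<'E'
from h import *
W=load('w3');D=load('s3')
def tri(R):
    A=np.zeros((3,3));b=np.zeros(3)
    for o,d in R:
        d=d/np.linalg.norm(d);M=np.eye(3)-np.outer(d,d);A+=M;b+=M@o
    p=np.linalg.solve(A,b); return (p*1000).round(1),[round(1000*float(np.linalg.norm(np.cross(p-o,d/np.linalg.norm(d)))),1) for o,d in R]
d=lambda p:ray(D,250+(p[0]-400)/2.5,170+p[1]/2.5)
w=lambda p:ray(W,p[0]*1.6,p[1]*1.6)
print(tri([d((482,46)),w((204,183))]),tri([d((494,126)),w((204,104))]),tri([d((499,221)),w((217,0))]))
E
python3 - <<'E'
from h import *
im=load('w3')['pixels']; cv2.imwrite('pics/c4.png',cv2.resize(im[130:400,220:420],(600,600),interpolation=cv2.INTER_CUBIC)[:,:,::-1])
E
```

```text
(array([447.6, 204.4, 112.1]), [2.1, 2.1]) (array([462.7, 120.6,  74.5]), [1.4, 1.4]) (array([470.8,   5.4,  53.3]), [2.4, 2.4])
```

View pics/c4.png

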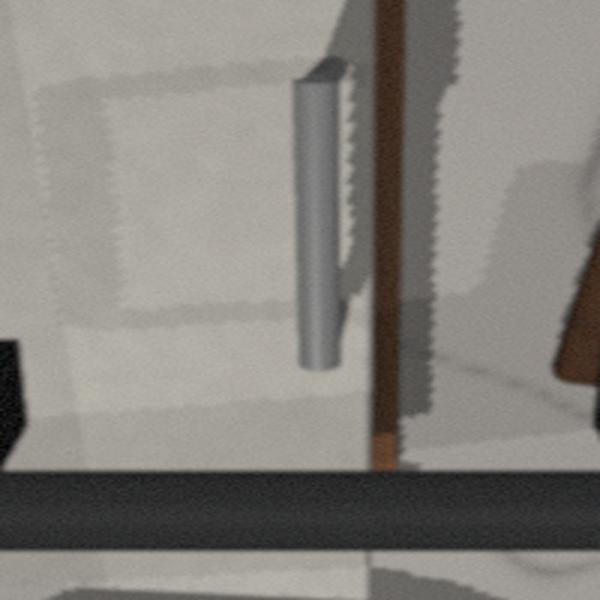

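```bash
python3 - <<'E'
from h import *
W=load('w3'); W1=load('w1'); h=np.array([588.5,187]); X=np.array([.981,.194])
for t in range(0,15,2):
    q=np.radians(t); z=56+140*np.sin(q)+46*np.cos(q); ox=-140*np.cos(q)+46*np.sin(q)
    p=onz(W,326,231,z/1000)[:2]*1000; p1=onz(W1,278,264,z/1000)[:2]*1000
    e=onz(W,330+13.5,231,(56+150*np.sin(q))/1000)[:2]*1000
    print(t,'z',z.round(1),'handle own x',round(ox,1),'w3',((p-h)@X).round(1),p.round(1),'w1',((p1-h)@X).round(1), 'edge',round(-150*np.cos(q),1),((e-h)@X).round(1), 'len',np.linalg.norm(onz(W,326,168,z/1000)-onz(W,326,295,z/1000)).round(4))
E
```

```text
0 z 102.0 handle own x -140.0 w3 -136.9 [454.  161.7] w1 -133.8 edge -150.0 -151.8 len 0.0951
2 z 106.9 handle own x -138.3 w3 -136.8 [454.3 160.2] w1 -134.4 edge -149.9 -151.5 len 0.0934
4 z 111.7 handle own x -136.5 w3 -136.8 [454.6 158.7] w1 -134.9 edge -149.6 -151.2 len 0.0918
6 z 116.4 handle own x -134.4 w3 -136.8 [455.  157.2] w1 -135.5 edge -149.2 -150.9 len 0.0901
8 z 121.0 handle own x -132.2 w3 -136.7 [455.3 155.8] w1 -136.0 edge -148.5 -150.7 len 0.0885
10 z 125.6 handle own x -129.9 w3 -136.7 [455.6 154.4] w1 -136.5 edge -147.7 -150.4 len 0.0869
12 z 130.1 handle own x -127.4 w3 -136.7 [455.9 153. ] w1 -137.0 edge -146.7 -150.1 len 0.0853
14 z 134.5 handle own x -124.7 w3 -136.6 [456.2 151.7] w1 -137.5 edge -145.5 -149.8 len 0.0838
```

```bash

python3 -m jog '1 -2 -2 -40 0;1 0 0 -38 0;1 0 0 0 0;0.3 0 0 0 0;0.3 0 0 0 0'>/dev/null;python3 -m jog '0 0 0 0 0;0 0 0 0 0;0 0 0 0 0;0 0 0 0 0;0 0 0 0 0'>/dev/null;python3 -m jog '0 0 0 0 0;0 0 0 0 0;0 0 0 0 0;0 0 0 0 0;0 0 0 0 0'; python3 to.py
```

```text
time_s: 7.52
tcp_pos: [0.455, 0.1587, 0.1036]
ee_rot: [[0.187, -0.982, -0.0], [-0.982, -0.187, 0.0], [-0.0, 0.0, -1.0]]
wrist_force: [-0.5, -0.3, 0.6]
gripper_width: 0.007
gripper_force: 0.0
now [455.  158.7 103.6] yaw -169.2 t 7.5 F [-0.5 -0.3  0.6] w 0.007
```

```bash
python3 - <<'E'
from h import *
w=snap('wrist','w5'); d=snap('side','s5')
im=np.hstack([cv2.resize(w['pixels'][150:450,200:440],(400,500)),cv2.resize(d['pixels'][140:240,250:330],(400,500),interpolation=cv2.INTER_CUBIC)])
cv2.imwrite('pics/c5.png',im[:,:,::-1])
for p in [(.455,.1587,.0956),(.455,.1587,.1146)]: print(proj(d,p),proj(w,p))
E
```

```text
[284.27270183 204.2651545 ] [322.61649519 268.17909758]
[283.88054219 197.99887491] [322.60376479 283.12747644]
```

View pics/c5.png

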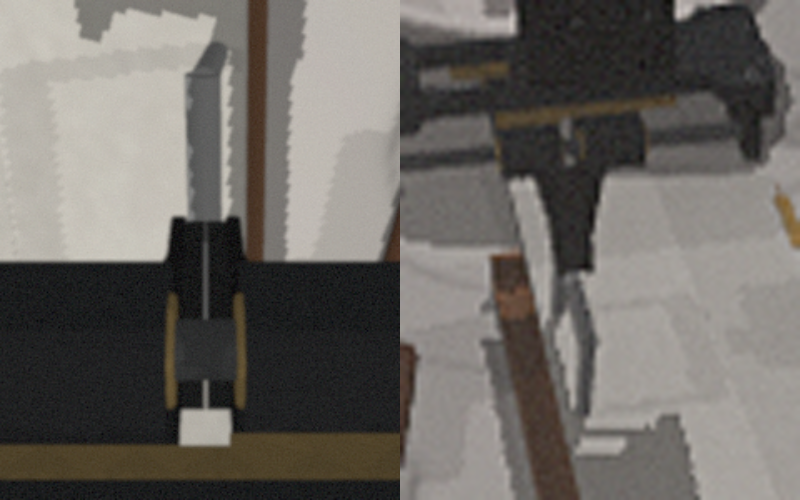

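```bash

python3 -m jog '1 0 0 0 0;1 0 0 0 0;1 0 0 0 0;1 0 0 0 0;1 0 0 0 0'>/dev/null;python3 -m jog '1 0 0 -10 0;1 0 0 -10 0;1 0 0 0 0;1 0 0 0 0'|grep -E 'tcp|wrist|width';python3 -m jog '0.3 0 0 0 0;0 0 0 0 0;0 0 0 0 0;0 0 0 0 0;0 0 0 0 0'>/dev/null; python3 -m jog '0 0 0 0 0;0 0 0 0 0;0 0 0 0 0;0 0 0 0 0;0 0 0 0 0'|grep -E 'tcp|force|width'
python3 - <<'E'
from h import *
d=snap('side','s6');c=snap('scene','c6')
E
```

```text
tcp_pos: [0.4552, 0.1586, 0.0834]
wrist_force: [0.5, -0.2, 0.6]
gripper_width: 0.937
tcp_pos: [0.4554, 0.1587, 0.0836]
wrist_force: [1.7, -0.3, -1.2]
gripper_width: 0.104
gripper_force: 30.0
```

```bash

python3 -m jog '0 5.5 1 11.5 0;0 6.5 1.3 11 0;0 7.3 1.4 10.5 0;0 8.2 1.6 9.7 0;0 9 1.8 9 0'|grep -E 'tcp|force|width'
python3 -m jog '0 9.7 2 8.1 0;0 10.5 2 7.3 0;0 11 2.2 6.3 0;0 11.5 2.3 5.3 0;0 0 0 0 0'|grep -E 'tcp|force|width'
```

```text
tcp_pos: [0.4911, 0.1658, 0.1352]
wrist_force: [0.8, 3.0, -9.8]
gripper_width: 0.103
gripper_force: 30.0
tcp_pos: [0.5354, 0.1747, 0.1644]
wrist_force: [-2.8, 3.0, 2.2]
gripper_width: 0.092
gripper_force: 30.0
```

```bash

python3 -m jog '0 12 2.4 4.5 0;0 12 2.4 3 0;0 12.5 2.5 2 0;0 12.5 2.5 1 0;0 12.6 2.5 -0.2 0'|grep -E 'tcp|force|width'
python3 -m jog '0 12.6 2.5 -1.2 0;0 12.3 2.5 -2.5 0;0 12.2 2.4 -3.4 0;0 11.8 2.3 -4.6 0;0 11.4 2.3 -5.6 0'|grep -E 'tcp|force|width'
python3 -m jog '0 10.8 2.1 -6.5 0;0 10.3 2.1 -7.5 0;0 0 0 0 0'|grep -E 'tcp|force|width'
python3 - <<'E'
from h import *
d=snap('side','s7');c=snap('scene','c7')
im=np.hstack([cv2.resize(d['pixels'][60:360,200:440],(400,500)),cv2.resize(c['pixels'][130:330,260:420],(400,500))])
cv2.imwrite('pics/c8.png',im[:,:,::-1])
E
```

```text
tcp_pos: [0.597, 0.1871, 0.1756]
wrist_force: [-4.8, 3.7, 4.6]
gripper_width: 0.065
gripper_force: 25.3
tcp_pos: [0.6595, 0.1992, 0.1598]
wrist_force: [-1.1, 3.1, 5.7]
gripper_width: 0.003
gripper_force: 2.7
tcp_pos: [0.681, 0.2031, 0.1445]
wrist_force: [2.4, 0.8, 4.2]
gripper_width: 0.002
gripper_force: 1.9
```

View pics/c8.png

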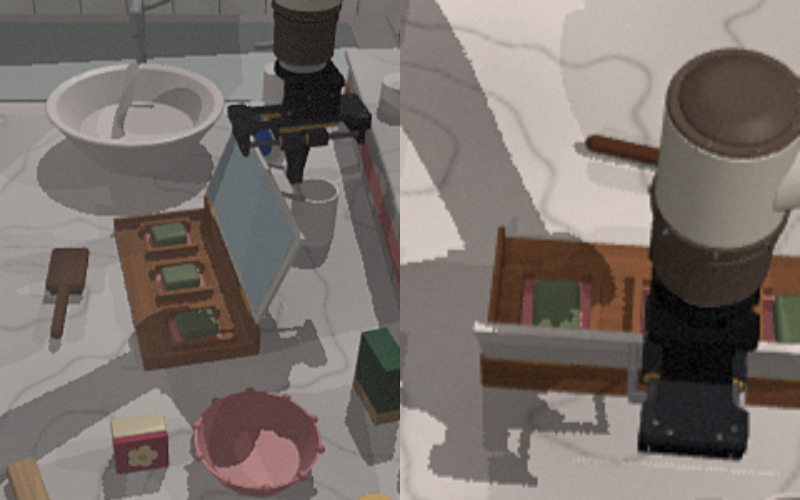

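```bash
python3 - <<'E'
from h import *
D=load('s7'); X=np.array([np.cos(np.radians(11.2)),np.sin(np.radians(11.2)),0])
for z in (.1365,.1465,.1565,.1665): print('tip',z,proj(D,(.681,.2031,z)).round(1))
h=np.array([.6208,.0183,.056])
print('hinge',proj(D,h).round(1))
for t in range(70,121,5):
    q=np.radians(t); print(t,proj(D,h-.15*np.cos(q)*X+[0,0,.15*np.sin(q)]).round(1))
E
```

```text
tip 0.1365 [374.7 180.2]
tip 0.1465 [375.  176.9]
tip 0.1565 [375.3 173.4]
tip 0.1665 [375.5 170. ]
hinge [353.4 253.5]
70 [332.6 207.1]
75 [338.3 204.9]
80 [344.2 203.1]
85 [350.2 201.8]
90 [356.2 200.8]
95 [362.1 200.3]
100 [367.9 200.3]
105 [373.6 200.7]
110 [379.1 201.5]
115 [384.3 202.7]
120 [389.2 204.3]
```

```bash

python3 -m jog '0 0 0 55 0;0 0 0 55 0;1 -50 -30 0 -10;1 -50 -40 0 -10;1 -50 -40 0 -10'|grep -E 'tcp|wrist'
python3 -m jog '1 -50 -40 0 -10;1 -40 -50 0 -10;1 -10 -50 -30 -10;1 0 -10 -50 -10;1 0 0 -50 -10'|grep -E 'tcp|wrist'
python3 -m jog '1 0 0 -60 -9.6;1 0 0 -20 0;1 0 0 0 0'|grep -E 'tcp|wrist|width'; python3 to.py 430 -60 30 101.2
```

```text
tcp_pos: [0.5268, 0.0925, 0.2509]
wrist_force: [0.2, -0.8, 2.0]
tcp_pos: [0.4303, -0.0549, 0.1205]
wrist_force: [0.1, 0.8, -0.3]
tcp_pos: [0.4293, -0.0541, 0.0399]
wrist_force: [0.6, 0.4, 1.1]
gripper_width: 0.997
now [429.3 -54.1  39.9] yaw 101.2 t 14.7 F [0.6 0.4 1.1] w 0.997
delta [ 0.7 -5.9 -9.9] turn 0.0 rows>= 1.0
```

```bash

for i in 1; do python3 -m jog '1 0 0 -15 0;1 0 0 0 0'|grep -E 'tcp|wrist'; python3 -m jog '1 0 0 -8 0;1 0 0 0 0'|grep -E 'tcp|wrist'; python3 -m jog '1 0 0 -5 0;1 0 0 0 0'|grep -E 'tcp|wrist'; done; python3 - <<'E'
from h import *
d=snap('side','s9');w=snap('wrist','w9')
im=np.hstack([cv2.resize(d['pixels'][150:350,200:360],(400,500)),cv2.resize(w['pixels'],(400,300))[np.r_[0:300,0:200]]])
cv2.imwrite('pics/c9.png',im[:,:,::-1])
for z in (0,.01,.02,.03): print(z,[proj(d,(.4293+k*-.194*.0435,-.0541+k*.981*.0435,z)).round(1) for k in (-1,1)])
E
```

```text
tcp_pos: [0.4315, -0.0534, 0.0269]
wrist_force: [0.7, 0.4, -0.9]
tcp_pos: [0.4317, -0.0532, 0.0184]
wrist_force: [0.3, -0.3, 0.4]
tcp_pos: [0.4316, -0.0532, 0.013]
wrist_force: [0.0, -0.7, -0.5]
0 [array([272.5, 307.5]), array([267.9, 280.3])]
0.01 [array([272.2, 304.4]), array([267.6, 277.2])]
0.02 [array([271.9, 301.3]), array([267.3, 274.1])]
0.03 [array([271.6, 298.2]), array([266.9, 271. ])]
```

View pics/c9.png

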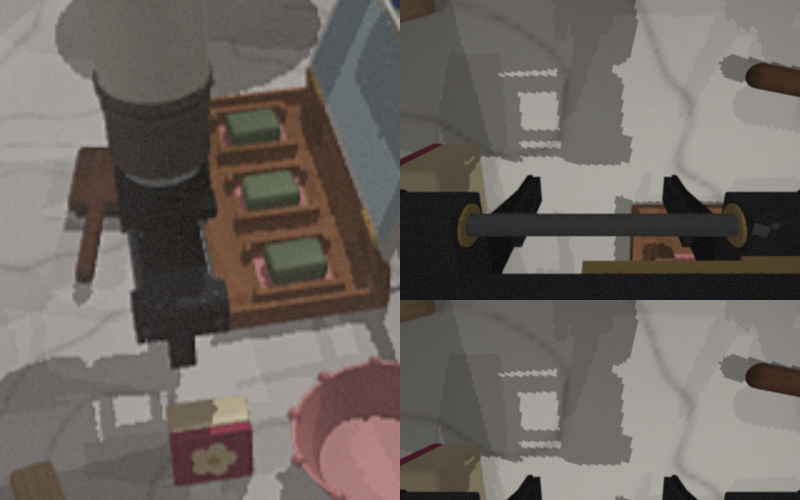

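```bash

for i in 1; do python3 -m jog '1 0 0 -8 0;1 0 0 0 0'|grep -E 'tcp|wrist'; python3 -m jog '1 0 0 -6 0;1 0 0 0 0'|grep -E 'tcp|wrist'; python3 -m jog '1 0 0 -5 0;1 0 0 0 0'|grep -E 'tcp|wrist'; done
```

```text
tcp_pos: [0.4311, -0.0533, 0.0045]
wrist_force: [-0.2, 0.5, 0.5]
tcp_pos: [0.4314, -0.0533, -0.0013]
wrist_force: [-0.5, -0.3, 0.0]
tcp_pos: [0.4315, -0.0532, -0.0061]
wrist_force: [0.5, 0.3, 0.1]
```

```bash

python3 -m jog '1 0 0 -5 0;1 0 0 0 0'|grep -E 'tcp|wrist'; python3 -m jog '1 0 0 -4 0;1 0 0 0 0'|grep -E 'tcp|wrist'; python3 -m jog '1 0 0 -3 0;1 0 0 0 0'|grep -E 'tcp|wrist';python3 -m jog '1 0 0 -3 0;1 0 0 0 0'|grep -E 'tcp|wrist'
```

```text
tcp_pos: [0.4314, -0.0533, -0.0111]
wrist_force: [0.1, -0.5, -0.8]
tcp_pos: [0.4316, -0.0532, -0.015]
wrist_force: [-0.4, 0.3, 0.5]
tcp_pos: [0.4316, -0.0532, -0.018]
wrist_force: [0.4, -1.2, 0.9]
tcp_pos: [0.4316, -0.0532, -0.021]
wrist_force: [-0.1, -0.5, 0.3]
```

```bash

for i in 1; do python3 -m jog '1 0 0 -2 0;1 0 0 0 0'|grep -E 'tcp|wrist'; python3 -m jog '1 0 0 -2 0;1 0 0 0 0'|grep -E 'tcp|wrist'; python3 -m jog '1 0 0 -2 0;1 0 0 0 0'|grep -E 'tcp|wrist';python3 -m jog '1 0 0 -2 0;1 0 0 0 0'|grep -E 'tcp|wrist'; done
```

```text
tcp_pos: [0.4317, -0.0532, -0.0229]
wrist_force: [0.4, 0.1, -0.5]
tcp_pos: [0.4317, -0.0532, -0.0249]
wrist_force: [-0.4, 0.6, -0.1]
tcp_pos: [0.4317, -0.0532, -0.0269]
wrist_force: [0.8, 0.8, 0.1]
tcp_pos: [0.4317, -0.0532, -0.0289]
wrist_force: [-0.3, 0.7, 1.6]
```

```bash

for i in 1; do python3 -m jog '1 0 0 -1 0;1 0 0 0 0'|grep -E 'tcp|wrist'; python3 -m jog '1 0 0 -1 0;1 0 0 0 0'|grep -E 'tcp|wrist'; python3 -m jog '1 0 0 -1 0;1 0 0 0 0'|grep -E 'tcp|wrist'; done
```

```text
tcp_pos: [0.4319, -0.0532, -0.0296]
wrist_force: [-0.4, -0.0, 3.2]
tcp_pos: [0.4319, -0.0532, -0.0296]
wrist_force: [-3.7, 1.4, 14.2]
tcp_pos: [0.4319, -0.0532, -0.0297]
wrist_force: [-6.1, 2.1, 24.2]
```

```bash

python3 -m jog '1 0 0 50 0;1 0 0 60 0;1 0 -30 60 0;1 0 -30 20 0;1 0 0 0 0'|grep -E 'tcp'
cat >> h.py <<'E'
def blobs(c,lo,hi,amin=60):
    m=cv2.inRange(cv2.cvtColor(np.ascontiguousarray(c['pixels']),cv2.COLOR_RGB2HSV),np.array(lo),np.array(hi))
    k=cv2.findContours(m,cv2.RETR_EXTERNAL,cv2.CHAIN_APPROX_NONE)[0]; return [q for q in k if cv2.contourArea(q)>amin]
def top(c,k,z):
    Q=np.array([onz(c,*p[0],z)[:2]*1000 for p in k],np.float32); return cv2.minAreaRect(Q),Q
E
python3 - <<'E'
from h import *
for n in ('side','scene','wrist'):
    c=snap(n,n+'10')
    for k in blobs(c,(30,35,40),(85,255,255)):
        (m,s,a),_=top(c,k,.030); print(n,cv2.boundingRect(k),np.round(m,1),np.round(s,1),round(a,1))
    for k in blobs(c,(160,70,60),(180,255,255)): print(n,'red',cv2.boundingRect(k),cv2.contourArea(k))
E
```

```text
tcp_pos: [0.4327, -0.1121, 0.1558]
side (511, 315, 63, 59) [ 973.2 -221.5] [143.6  97.9] 89.6
side (415, 257, 32, 49) [795.1 -42.7] [ 67.4 152.1] 1.8
side (306, 245, 25, 19) [538.1  48.4] [55.1 57.5] 13.9
side (296, 218, 24, 16) [511.7 156.8] [54.3 56.7] 11.9
side (290, 193, 22, 15) [490.1 268.9] [54.6 58.5] 11.7
side (0, 107, 45, 51) [-474.2  659.6] [ 49.4 464.6] 41.3
side (69, 41, 20, 75) [-450.9 1173.7] [ 63.5 841.1] 21.2
side (58, 0, 11, 44) [-792.4 1895. ] [ 17.6 800.8] 24.4
side (0, 0, 50, 156) [-821.5 1368.3] [ 115.6 2008.7] 28.4
side red (258, 404, 38, 8) 123.5
side red (332, 390, 28, 44) 382.0
side red (482, 374, 41, 106) 557.0
side red (268, 319, 33, 25) 616.5
side red (421, 162, 12, 30) 61.5
scene (207, 305, 37, 28) [762.3 -95.6] [63.9 79. ] 14.4
scene (28, 290, 66, 37) [ 837.  -447.7] [ 58.3 133.3] 0.1
scene (409, 248, 21, 20) [492.6 280.3] [51.6 44. ] 15.9
scene (361, 244, 18, 21) [514.2 168. ] [54.1 39.9] 12.7
scene (313, 243, 19, 18) [539.2  60.5] [46.7 42.3] 16.1
scene (8, 187, 35, 38) [ 613.2 -673.8] [137.2  45.5] 54.6
scene red (136, 209, 19, 34) 134.0
scene red (227, 188, 9, 34) 100.0
scene red (155, 171, 16, 34) 291.0
wrist (482, 322, 25, 21) [506.6  62.3] [30.9 11.3] 56.2
wrist red (205, 195, 27, 88) 902.5
wrist red (0, 151, 25, 83) 936.0
```

```bash

python3 -m jog '0.75 35 56 0 0;0.75 35 57 -40 0;0.75 35 57 -50 0;0.75 0 0 -50 0;0.75 0 0 -15 0'|grep -E 'tcp|wrist'
python3 -m jog '0.75 0 0 -5 0;0.75 0 0 0 0'|grep -E 'wrist'; python3 to.py 538 58 -6 101.2
```

```text
tcp_pos: [0.5157, 0.0303, 0.0155]
wrist_force: [-0.2, -0.4, 0.5]
wrist_force: [0.2, -0.4, 1.2]
now [519.9  30.2  15.7] yaw 101.2 t 20.7 F [ 0.2 -0.4  1.2] w 0.747
delta [ 18.1  27.8 -21.7] turn 0.0 rows>= 1.0
```

```bash

python3 -m jog '0.75 9 14 0 0;0.75 9 14 0 0;0.75 0 0 -11 0;0.75 0 0 -7 0;0.75 0 0 0 0'|grep -E 'tcp|wrist'
python3 to.py 538 58 -6 101.2
```

```text
tcp_pos: [0.5361, 0.0577, -0.0045]
wrist_force: [-0.0, -0.3, 0.6]
now [536.1  57.7  -4.5] yaw 101.2 t 21.3 F [-0.  -0.3  0.6] w 0.747
delta [ 1.9  0.3 -1.5] turn 0.0 rows>= 1.0
```

```bash

python3 -m jog '0.75 1.5 0 -1.5 0;0 0 0 0 0;0 0 0 0 0;0 0 0 0 0;0 0 0 0 0'|grep -E 'tcp|wrist'
python3 -m jog '0 0 0 0 0;0 0 0 0 0;0 0 0 0 0'|grep -E 'force|width'
python3 -m jog '0 0 0 20 0;0 0 0 40 0;0 0 0 40 0;0 0 0 0 0'|grep -E 'tcp|force|width'
```

```text
tcp_pos: [0.5388, 0.0583, -0.0047]
wrist_force: [-0.2, -1.0, 0.7]
wrist_force: [0.0, 0.1, 2.0]
gripper_width: 0.498
gripper_force: 29.7
tcp_pos: [0.5409, 0.059, 0.0984]
wrist_force: [-0.1, 1.5, -0.5]
gripper_width: 0.498
gripper_force: 29.7
```

```bash

python3 -m jog '0 14 -50 0 0;0 15 -51 0 0;0 15 -51 0 0;0 15 -51 0 0;0 15 -52 0 0'|grep -E 'tcp|width'
python3 -m jog '0 0 0 -30 0;0 0 0 -25 0;0 0 0 0 0'|grep -E 'width'; python3 to.py 614 -196 3 101.2
```

```text
tcp_pos: [0.6121, -0.1981, 0.0934]
gripper_width: 0.498
gripper_width: 0.501
now [ 609.8 -196.6   36.4] yaw 101.1 t 23.8 F [-0.4 -0.1 -0.4] w 0.501
delta [  4.2   0.6 -33.4] turn 0.1 rows>= 1.0
```

```bash

python3 -m jog '0 4 0 -18 0;0 0 0 -14 0;0 0 0 0 0;0.62 0 0 0 0;0.62 0 0 0 0'|grep -E 'tcp|force|width'
python3 -m jog '0.62 0 0 0 0;0.65 0 0 30 0;0.75 0 0 50 0;0.75 0 0 30 0;0.75 0 0 0 0'|grep -E 'force|width'; python3 to.py 512 167 90
python3 - <<'E'
from h import *
for n in ('side','wrist'):
    c=snap(n,n+'11')
    for k in blobs(c,(30,35,40),(85,255,255)):
        (m,s,a),_=top(c,k,.028); print(n,cv2.boundingRect(k),np.round(m,1),np.round(s,1),round(a,1))
E
```

```text
tcp_pos: [0.6174, -0.1968, 0.0091]
wrist_force: [1.5, -0.1, 0.1]
gripper_width: 0.602
gripper_force: 0.0
wrist_force: [0.8, -0.1, -0.5]
gripper_width: 0.746
gripper_force: 0.0
now [ 618.8 -197.1  122.1] yaw 101.2 t 25.1 F [ 0.8 -0.1 -0.5] w 0.746
delta [-106.8  364.1  -32.1] turn  rows>= 7.0
side (520, 360, 21, 31) [ 936.4 -295.6] [67.1 28.8] 81.9
side (342, 327, 30, 24) [ 614.9 -206.5] [55.3 50.4] 13.6
side (511, 315, 63, 58) [ 973.8 -218.7] [141.6  99.3] 89.6
side (415, 273, 19, 26) [772.5 -56.4] [39.3 77.9] 11.9
side (418, 257, 29, 30) [797.9 -12.1] [48.7 90.7] 13.7
side (297, 218, 23, 16) [511.4 158.9] [55.2 56.2] 12.4
side (290, 193, 22, 15) [490.3 271.8] [53.9 58.7] 11.7
side (0, 107, 48, 54) [-468.6  654.4] [ 49.7 490.1] 41.3
side (48, 0, 41, 151) [-589.8 1424.7] [ 142.2 1884.5] 24.7
side (0, 0, 63, 153) [-778.4 1406.4] [ 185.  1994.8] 26.0
wrist (293, 180, 59, 74) [ 612.6 -197.9] [55.4 41.8] 13.0
```

```bash

python3 -m jog '0.75 -17 59 0 0;0.75 -18 60 0 0;0.75 -18 60 0 0;0.75 -18 60 0 0;0.75 -18 60 -20 0'|grep -E 'tcp'
python3 -m jog '0.75 -17 60 -40 0;0.75 0 0 -40 0;0.75 0 0 -8 0;0.75 0 0 0 0'|grep -E 'width'; python3 to.py 512 166 -6 101.2
```

```text
tcp_pos: [0.5282, 0.1008, 0.099]
gripper_width: 0.748
now [514.3 148.8  17. ] yaw 101.1 t 26.3 F [-0.2 -0.   0.4] w 0.748
delta [ -2.3  17.2 -23. ] turn 0.1 rows>= 1.0
```

```bash

python3 -m jog '0.75 -2 17 0 0;0.75 0 0 -12 0;0.75 0 0 -10 0;0.75 0 0 0 0;0 0 0 0 0'|grep -E 'tcp|wrist'
python3 -m jog '0 0 0 0 0;0 0 0 0 0;0 0 0 0 0;0 0 0 0 0;0 0 0 0 0'|grep -E 'tcp|force|width'
python3 -m jog '0 0 0 20 0;0 0 0 40 0;0 0 0 40 0;0 0 0 0 0'|grep -E 'tcp|width'; python3 to.py 614 -152 4
```

```text
tcp_pos: [0.5125, 0.1663, -0.0047]
wrist_force: [0.6, 0.1, 0.1]
tcp_pos: [0.5126, 0.1666, -0.0043]
wrist_force: [-0.1, -1.1, 2.4]
gripper_width: 0.499
gripper_force: 29.8
tcp_pos: [0.5144, 0.1677, 0.0986]
gripper_width: 0.496
now [514.4 167.7  98.6] yaw 101.2 t 28.1 F [ 0.2 -0.3 -0.9] w 0.496
delta [  99.6 -319.7  -94.6] turn  rows>= 6.0
```

```bash

python3 -m jog '0 17 -53 0 0;0 17 -53 0 0;0 17 -54 0 0;0 17 -54 0 0;0 17 -54 0 0'|grep -E 'tcp'
python3 -m jog '0 17 -54 -20 0;0 0 0 -30 0;0 0 0 0 0'|grep -E 'width'; python3 to.py 614 -150 4 101.2
```

```text
tcp_pos: [0.5968, -0.1031, 0.0939]
gripper_width: 0.497
now [ 610.9 -156.    41.2] yaw 101.0 t 29.1 F [ 0.9 -0.1  0.2] w 0.497
delta [  3.1   6.  -37.2] turn 0.2 rows>= 1.0
```

```bash

python3 -m jog '0 3 6 -15 0;0 0 0 -17 0;0 0 0 0 0;0.62 0 0 0 0;0.62 0 0 0 0'|grep -E 'tcp|wrist|width'
python3 -m jog '0.62 0 0 0 0;0.65 0 0 30 0;0.75 0 0 50 0;0.75 0 0 30 0;0.75 0 0 0 0'>/dev/null
python3 - <<'E'
from h import *
for n in ('side','wrist','scene'):
    c=snap(n,n+'12')
    for k in blobs(c,(30,35,40),(85,255,255)):
        (m,s,a),_=top(c,k,.028); print(n,cv2.boundingRect(k),np.round(m,1),np.round(s,1),round(a,1))
E
python3 to.py 489 278 -5 101.2
```

```text
tcp_pos: [0.6181, -0.1495, 0.0143]
wrist_force: [0.5, -0.0, 0.4]
gripper_width: 0.6
side (511, 315, 63, 73) [ 974.2 -234.7] [ 98.8 173.8] 0.0
side (341, 311, 30, 40) [ 614.7 -184.2] [ 56.2 101.3] 0.3
side (413, 257, 34, 51) [791.3 -44.2] [164.4  71.4] 74.9
side (290, 193, 22, 15) [490.3 271.7] [53.9 58.5] 11.7
side (0, 107, 51, 57) [-460.7  645.4] [ 49.7 514. ] 41.3
side (48, 0, 39, 149) [-592.6 1430.7] [ 142.2 1871.1] 24.7
side (0, 0, 62, 158) [-771.9 1393.2] [ 185.  2024.3] 26.0
wrist (230, 166, 118, 84) [ 612.7 -175.6] [63.4 85.8] 11.1
scene (207, 305, 38, 28) [761.6 -95.7] [63.6 80.6] 13.5
scene (28, 290, 65, 37) [ 836.3 -449.4] [ 58.4 132.6] 0.1
scene (409, 248, 21, 20) [491.4 280.2] [51.7 43.9] 16.1
scene (197, 244, 39, 27) [ 621.1 -171.5] [64.8 90.2] 7.8
scene (8, 187, 35, 38) [ 612.  -675.2] [137.4  45.2] 54.6
now [ 616.5 -149.4  122.5] yaw 101.2 t 30.4 F [-0.2 -0.3 -0.3] w 0.75
delta [-127.5  427.4 -127.5] turn 0.0 rows>= 8.0
```

```bash

python3 -m jog '0.75 -16 54 0 0;0.75 -16 54 0 0;0.75 -16 54 0 0;0.75 -16 54 0 0;0.75 -16 54 0 0'|grep -E 'tcp'
python3 -m jog '0.75 -16 54 -20 0;0.75 -16 54 -30 0;0.75 -16 54 -30 0;0.75 0 0 -20 0;0.75 0 0 0 0'|grep -E 'width'; python3 to.py 490 278 -5 101.2
```

```text
tcp_pos: [0.5359, 0.1217, 0.122]
gripper_width: 0.747
now [487.9 279.1  21.8] yaw 101.2 t 31.7 F [-0.1  0.   0.2] w 0.747
delta [  2.1  -1.1 -26.8] turn -0.0 rows>= 1.0
```

```bash
python3 to.py 490 278 -5 101.2
```

```text
now [487.9 279.1  21.8] yaw 101.2 t 31.7 F [-0.1  0.   0.2] w 0.747
delta [  2.1  -1.1 -26.8] turn -0.0 rows>= 1.0
```

```bash

python3 -m jog '0.75 2 0 0 0;0.75 0 0 -14 0;0.75 0 0 -12 0;0.75 0 0 0 0;0 0 0 0 0'|grep -E 'tcp|wrist'
python3 -m jog '0 0 0 0 0;0 0 0 0 0;0 0 0 0 0;0 0 0 0 0;0 0 0 0 0'|grep -E 'tcp|force|width'
python3 -m jog '0 0 0 20 0;0 0 0 40 0;0 0 0 40 0;0 0 0 20 0;0 0 0 0 0'|grep -E 'width'; python3 to.py 613 -175 26
python3 -m jog '0 18 -57 0 0;0 18 -57 0 0;0 18 -57 0 0;0 18 -57 0 0;0 18 -57 0 0'|grep -E 'tcp'
python3 -m jog '0 16 -57 0 0;0 16 -57 0 0;0 0 -50 -20 0;0 0 0 -30 0;0 0 0 0 0'|grep -E 'width'; python3 to.py 613 -175 28 101.2
```

```text
tcp_pos: [0.4922, 0.2802, -0.0013]
wrist_force: [0.1, -0.1, 0.2]
tcp_pos: [0.4924, 0.2785, 0.0022]
wrist_force: [-3.7, -7.4, 20.2]
gripper_width: 0.332
gripper_force: 28.7
gripper_width: 0.005
now [492.8 281.1 120.5] yaw 101.2 t 33.6 F [-0.9 -0.6  0.1] w 0.005
delta [ 120.2 -456.1  -94.5] turn  rows>= 8.0
tcp_pos: [0.5815, -0.0066, 0.117]
gripper_width: 0.004
now [ 610.7 -169.1   64.3] yaw 101.1 t 34.8 F [ 0.1 -1.2  0.7] w 0.004
delta [  2.3  -5.9 -36.3] turn 0.1 rows>= 1.0
```

```bash

python3 - <<'E'
from h import *
for n in ('side','scene'):
    c=snap(n,n+'13')
    for k in blobs(c,(30,35,40),(85,255,255)):
        b=cv2.boundingRect(k)
        if 190<b[0]<450: (m,s,a),_=top(c,k,.030); print(n,b,np.round(m,1),np.round(s,1),round(a,1))
E
python3 -m jog '0.75 -16 54 50 0;0.75 -16 54 0 0;0.75 -16 54 0 0;0.75 -16 54 0 0;0.75 -16 54 0 0'|grep -E 'tcp'
python3 -m jog '0.75 -16 54 0 0;0.75 -16 54 -20 0;0.75 -16 54 -30 0;0.75 0 0 -40 0;0.75 0 0 0 0'|grep -E 'width'; python3 to.py 490 278 -6 101.2
```

```text
side (341, 312, 30, 39) [ 614.6 -187.3] [56.  97.9] 0.8
side (418, 257, 29, 34) [795.8 -21.8] [ 54.9 104.2] 15.2
side (290, 193, 22, 15) [490.6 268.3] [53.  58.4] 13.3
scene (207, 305, 38, 27) [762.3 -95.7] [60. 80.] 12.6
scene (409, 248, 20, 20) [492.5 279.1] [52.2 43.5] 13.8
scene (197, 244, 39, 27) [ 621.6 -170.5] [63.7 89.4] 7.8
tcp_pos: [0.5368, 0.095, 0.1121]
gripper_width: 0.743
now [487.1 253.1  19.4] yaw 101.3 t 36.2 F [1.  0.5 0.4] w 0.743
delta [  2.9  24.9 -25.4] turn -0.1 rows>= 1.0
```

```bash

python3 -m jog '0.75 4 24 0 0;0.75 0 0 0 0;0.75 0 0 -12 0;0.75 0 0 -12 0;0.75 0 0 0 0'|grep -E 'tcp|wrist'
python3 -m jog '0.75 0 0 -2 0;0.75 0 0 0 0'|grep -E 'tcp|wrist'; python3 to.py 491 277 -6
```

```text
tcp_pos: [0.4922, 0.2756, -0.0047]
wrist_force: [-0.8, -0.5, 1.1]
tcp_pos: [0.4932, 0.2769, -0.0052]
wrist_force: [0.2, 0.3, 1.0]
now [493.2 276.9  -5.2] yaw 101.2 t 37.0 F [0.2 0.3 1. ] w 0.746
delta [-2.2  0.1 -0.8] turn  rows>= 1.0
```

```bash

python3 -m jog '0 0 0 0 0;0 0 0 0 0;0 0 0 0 0;0 0 0 0 0;0 0 0 0 0'|grep -E 'tcp|wrist'
python3 -m jog '0 0 0 0 0;0 0 0 0 0;0 0 0 0 0'|grep -E 'tcp|force|width'
python3 -m jog '0 0 0 20 0;0 0 0 40 0;0 0 0 40 0;0 0 0 20 0;0 0 0 0 0'|grep -E 'width'; python3 to.py 613 -175 26
```

```text
tcp_pos: [0.4933, 0.2772, -0.0051]
wrist_force: [-0.0, -0.2, 0.9]
tcp_pos: [0.4933, 0.2772, -0.0051]
wrist_force: [-0.5, 1.4, 3.1]
gripper_width: 0.5
gripper_force: 30.0
gripper_width: 0.496
now [493.5 277.2 115.9] yaw 101.2 t 38.7 F [-0.   1.3 -1.3] w 0.496
delta [ 119.5 -452.2  -89.9] turn  rows>= 8.0
```

```bash

python3 -m jog '0 15 -56 0 0;0 15 -56 0 0;0 15 -57 0 0;0 15 -57 0 0;0 15 -57 0 0'|grep -E 'tcp|width'
python3 -m jog '0 15 -57 0 0;0 15 -57 0 0;0 15 -57 -20 0;0 0 0 -20 0;0 0 0 0 0'|grep -E 'width'; python3 to.py 613 -175 22 101.2
```

```text
tcp_pos: [0.567, -0.0081, 0.1127]
gripper_width: 0.499
gripper_width: 0.5
now [ 610.  -177.6   70.5] yaw 101.1 t 39.9 F [ 0.2  0.5 -0.1] w 0.5
delta [  3.    2.6 -48.5] turn 0.1 rows>= 1.0
```

```bash

python3 -m jog '0 3 3 -20 0;0 0 0 -20 0;0 0 0 -4 0;0 0 0 0 0'|grep -E 'tcp|wrist|width'
python3 -m jog '0.62 0 0 0 0;0.62 0 0 0 0;0.62 0 0 0 0;0.65 0 0 30 0;0.75 0 0 40 0'>/dev/null
python3 -m jog '0.3 0 0 30 0;0 0 0 30 0;0 0 0 0 0'|grep tcp
python3 - <<'E'
from h import *
for n in ('side','wrist','scene'):
    c=snap(n,n+'14')
    for k in blobs(c,(30,35,40),(85,255,255)):
        b=cv2.boundingRect(k)
        if 190<b[0]<400: (m,s,a),_=top(c,k,.040); print(n,b,np.round(m,1),np.round(s,1),round(a,1))
    if n!='wrist':
      for k in blobs(c,(160,70,60),(180,255,255)): print(n,'red',cv2.boundingRect(k),cv2.contourArea(k))
S,D=load('scene14'),load('side14')
a=S['pixels'][155:255,125:265];b=D['pixels'][290:450,190:414]
cv2.imwrite('pics/c14.png',np.vstack([cv2.resize(a,(420,300)),cv2.resize(b,(420,300))])[:,:,::-1])
E
```

```text
tcp_pos: [0.6163, -0.1736, 0.0311]
wrist_force: [0.1, 1.2, -1.2]
gripper_width: 0.5
tcp_pos: [0.6178, -0.1744, 0.1642]
side (341, 312, 30, 39) [ 614.1 -195.5] [56.6 97. ] 0.8
side red (258, 404, 39, 8) 131.5
side red (332, 390, 28, 44) 379.5
side red (488, 389, 34, 91) 488.0
side red (268, 319, 33, 25) 624.0
wrist (385, 396, 14, 21) [792. -75.] [25.4 11.5] 26.9
wrist (348, 378, 32, 33) [ 781.8 -102. ] [37.1 28.1] 15.9
wrist (269, 167, 105, 76) [ 610.4 -176.6] [62.  82.5] 11.1
scene (207, 305, 38, 27) [765.6 -92.4] [60.6 79.7] 13.9
scene (197, 240, 39, 31) [ 621.4 -168.2] [77.8 87.2] 10.2
scene red (136, 209, 19, 33) 131.0
```

View pics/c14.png

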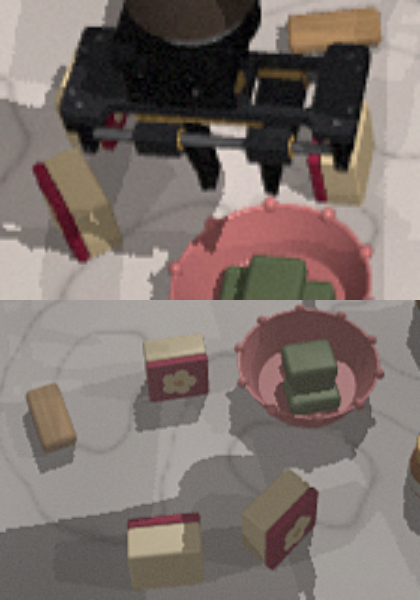

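```bash
python3 - <<'E'
from h import *
D=load('side14');D0=load('side0')
e=lambda p:onz(D,190+p[0]/1.875,290+(p[1]-300)/1.875,0)[:2]*1000
b=lambda p,z=0:onz(D0,190+p[0]/2.143,170+p[1]/2.143,z)[:2]*1000
def edge(n,p,q):
    d=q-p; print(n,'mid',((p+q)/2).round(1),'len',np.linalg.norm(d).round(1),'ang',np.degrees(np.arctan2(d[1],d[0])).round(1))
edge('A14',e((134,587)),e((202,582))); edge('A0',b((108,563)),b((185,549)))
edge('C14',e((151,401)),e((207,394))); edge('C0',b((170,371)),b((238,360)))
edge('B14',e((270,568)),e((316,523))); edge('B0',b((305,562)),b((361,513)))
# red top strip outlines at z=.06
for c in (D,):
    for k in blobs(c,(160,70,60),(180,255,255)): 
        (m,s,a),_=top(c,k,.06); print('red top',cv2.boundingRect(k),np.round(m,1),np.round(s,1),round(a,1))
E
```

```text
A14 mid [ 472.2 -407.1] len 62.6 ang 3.8
A0 mid [ 433.4 -384. ] len 63.3 ang 10.6
C14 mid [ 471.4 -192. ] len 61.8 ang 8.4
C0 mid [ 470.7 -188.2] len 66.2 ang 11.0
B14 mid [ 589.7 -369. ] len 65.1 ang 45.0
B0 mid [ 588.1 -368.8] len 65.5 ang 42.0
red top (258, 404, 39, 8) [ 469.3 -376.6] [64.3  8.9] 5.7
red top (332, 390, 28, 44) [ 585.7 -384.5] [87.  27.5] 48.0
red top (488, 389, 34, 91) [ 841.5 -423.8] [156.1  17.3] 90.0
red top (268, 319, 33, 25) [ 474.4 -211.9] [65.9 52.5] 10.6
```

```bash

python3 -m jog '0 -47 -17 0 0;0 -47 -17 0 0;0 -47 -17 -30 0;0 0 0 -50 0;0 0 0 -50 0'|grep -E 'tcp'
python3 -m jog '0 0 0 0 0'|grep width; python3 to.py 477 -225 17 101.2
```

```text
tcp_pos: [0.474, -0.2253, 0.0293]
gripper_width: 0.007
now [ 470.8 -224.4   26.7] yaw 101.1 t 42.3 F [-0.8 -0.7  0.2] w 0.007
delta [ 6.2 -0.6 -9.7] turn 0.1 rows>= 1.0
```

```bash

python3 -m jog '0 6 0 -9 0;0 0 0 0 0;0 -1.5 9 0 0;0 -1.5 9 0 0;0 -1 6 0 0'|grep -E 'tcp|wrist'
python3 -m jog '0 -1 6 0 0;0 -1 6 0 0;0 -1 6 0 0'|grep -E 'tcp|wrist'
python3 -m jog '0 -1 6 0 0;0 -1 6 0 0;0 -1 6 0 0'|grep -E 'tcp|wrist'
python3 - <<'E'
from h import *
for n in ('side','scene'):
    c=snap(n,n+'15')
    for k in blobs(c,(160,70,60),(180,255,255)): 
        for z in (.04,.06): (m,s,a),_=top(c,k,z); print(n,cv2.boundingRect(k),z,np.round(m,1),np.round(s,1),round(a,1))
E
```

```text
tcp_pos: [0.4771, -0.2003, 0.0223]
wrist_force: [0.0, -0.5, 0.7]
tcp_pos: [0.4741, -0.1827, 0.0218]
wrist_force: [0.9, -0.8, 0.3]
tcp_pos: [0.4708, -0.1646, 0.0216]
wrist_force: [1.0, 0.1, -0.5]
side (258, 403, 38, 9) 0.04 [ 466.6 -364.3] [64.6  8.9] 6.2
side (258, 403, 38, 9) 0.06 [ 468.6 -376.5] [62.9  8.7] 6.2
side (488, 390, 34, 90) 0.04 [ 849.3 -413.9] [158.   17.8] 89.9
side (488, 390, 34, 90) 0.06 [ 841.5 -424.8] [154.   17.4] 89.9
side (332, 390, 28, 44) 0.04 [ 586.  -371.9] [89.9 27.7] 49.9
side (332, 390, 28, 44) 0.06 [ 585.  -383.8] [87.6 27. ] 49.9
side (439, 225, 18, 46) 0.04 [850.1  60.5] [165.4  17. ] 89.6
side (439, 225, 18, 46) 0.06 [842.3  37.5] [161.2  16.5] 89.6
scene (136, 209, 19, 34) 0.04 [ 591.  -362.1] [107.5  11.4] 45.9
scene (136, 209, 19, 34) 0.06 [ 602.3 -351.6] [105.6  11.2] 45.9
scene (245, 194, 28, 24) 0.04 [ 461.2 -121.5] [66.9 60. ] 10.4
scene (245, 194, 28, 24) 0.06 [ 474.8 -115.2] [65.8 58.9] 10.4
scene (155, 171, 16, 34) 0.04 [ 474.4 -369.1] [101.8  34.5] 6.0
scene (155, 171, 16, 34) 0.06 [ 487.7 -358.5] [100.   33.9] 6.0
```

```bash

python3 -m jog '0 0 -10 40 0;0 -2 -50 0 0;0 -2 -55 0 0;0 -2 -52 0 0;0 0 0 -20 0'|grep -E 'tcp'
python3 -m jog '0 0 0 0 0'|grep width; python3 to.py 465 -334 19 101.2
```

```text
tcp_pos: [0.4661, -0.336, 0.0426]
gripper_width: 0.004
now [ 463.3 -332.1   40.1] yaw 101.1 t 44.5 F [-0.3  0.2  0.3] w 0.004
delta [  1.7  -1.9 -21.1] turn 0.1 rows>= 1.0
```

```bash

python3 -m jog '0 2 0 -21 0;0 0 0 0 0;0 1 -9 0 0;0 1 -9 0 0;0 1 -6 0 0'|grep -E 'tcp|wrist'
python3 -m jog '0 0.5 -6 0 0;0 0.5 -6 0 0;0 0.5 -6 0 0'|grep -E 'tcp|wrist'
python3 -m jog '0 0.5 -6 0 0;0 0.5 -6 0 0;0 0.5 -6 0 0'|grep -E 'tcp|wrist'
python3 -m jog '0 0 0 0 0;0 0 20 40 0;0 0 0 0 0'|grep -E 'tcp|wrist'
cat > red.py <<'E'
from h import *
import sys
for n in sys.argv[2:]:
    c=snap(n,n+sys.argv[1])
    for k in blobs(c,(160,70,60),(180,255,255)):
        b=cv2.boundingRect(k); (m,s,a),_=top(c,k,.04)
        if np.hypot(*m)<750: print(n,b,np.round(m,1),np.round(s,1),round(a,1))
E
python3 red.py 16 side scene
```

```text
tcp_pos: [0.4706, -0.357, 0.0214]
wrist_force: [-0.4, -1.0, 0.7]
tcp_pos: [0.4716, -0.3744, 0.0208]
wrist_force: [-0.0, 0.7, 0.9]
tcp_pos: [0.4731, -0.3926, 0.0206]
wrist_force: [0.0, -0.3, -0.5]
tcp_pos: [0.4752, -0.3723, 0.0639]
wrist_force: [-0.1, 0.0, -0.5]
side (259, 433, 42, 40) [ 475.8 -444.7] [65.2 60.7] 5.7
side (332, 390, 28, 44) [ 587.  -372.7] [88.8 28.7] 46.7
scene (136, 209, 19, 34) [ 591.1 -362.1] [107.5  11.4] 45.9
scene (245, 194, 28, 24) [ 461.3 -121.6] [67.2 59.9] 10.4
scene (121, 171, 31, 24) [ 478.  -438.1] [68.6 61.9] 6.0
```

```bash

python3 -m jog '0 47 -7 0 8.5;0 47 -8 0 8.5;0 46 -8 0 8.5;0 0 0 -20 8.5;0 0 0 0 0'|grep -E 'tcp'
python3 to.py 615 -395 20 135
```

```text
tcp_pos: [0.611, -0.3941, 0.0366]
now [ 611.  -394.1   36.6] yaw 135.0 t 47.0 F [-0.4 -0.8  0.5] w -0.0
delta [  4.   -0.9 -16.6] turn -0.0 rows>= 1.0
```

```bash

python3 -m jog '0 4 0 -17 0;0 0 0 0 0;0 -7 7 0 0;0 -7 7 0 0;0 -4 4 0 0'|grep -E 'tcp|wrist'
python3 -m jog '0 -4 4 0 0;0 -4 4 0 0;0 -4 4 0 0;0 -4 4 0 0'|grep -E 'tcp|wrist'
python3 -m jog '0 -4 4 0 0;0 -4 4 0 0;0 0 0 0 0'|grep -E 'tcp|wrist'
python3 -m jog '0 0 0 0 0;0 15 -15 40 0;0 30 -30 40 0;0 0 0 0 0'|grep -E 'tcp|wrist'
python3 red.py 17 side scene
```

```text
tcp_pos: [0.5986, -0.3765, 0.0246]
wrist_force: [0.2, 0.3, -0.4]
tcp_pos: [0.5827, -0.3607, 0.0236]
wrist_force: [0.1, -0.6, 0.0]
tcp_pos: [0.5746, -0.3526, 0.0236]
wrist_force: [-0.2, 0.4, -0.1]
tcp_pos: [0.6239, -0.4012, 0.108]
wrist_force: [-0.5, 1.2, -0.7]
side (259, 433, 42, 40) [ 475.8 -444.7] [65.2 60.7] 5.8
side (295, 368, 47, 42) [ 538.1 -325.8] [66.9 59.7] 47.6
side (265, 294, 33, 26) [ 459.3 -128.2] [65.1 63.2] 10.6
scene (154, 199, 33, 29) [ 540.7 -319.8] [68.9 59.9] 47.3
scene (245, 194, 28, 24) [ 461.3 -121.6] [67. 60.] 10.7
scene (124, 183, 23, 12) [ 493.9 -432.8] [34.3 52.4] 6.3
```

```bash

python3 -m jog '1 -27 46 0 9;1 -27 46 0 9;1 -27 46 0 9;1 -27 47 0 9;1 -27 47 0 9'|grep -E 'tcp'
python3 -m jog '1 -27 47 -20 10.5;1 0 0 -30 0;1 0 0 0 0'|grep -E 'tcp|width'
python3 red.py 18 side scene; python3 to.py 459.5 -121.8 -9.5 10.5
```

```text
tcp_pos: [0.4821, -0.1643, 0.1024]
tcp_pos: [0.4545, -0.1185, 0.0516]
gripper_width: 0.832
side (259, 433, 42, 40) [ 475.9 -444.7] [65.3 60.7] 5.7
side (295, 368, 47, 42) [ 538.1 -325.8] [66.9 59.8] 47.6
side (264, 294, 34, 26) [ 459.5 -128.2] [64.9 63.3] 10.7
scene (154, 199, 33, 29) [ 540.6 -320. ] [68.5 59.9] 47.4
scene (245, 195, 28, 23) [ 460.9 -121.7] [67.9 60. ] 10.8
scene (121, 171, 31, 24) [ 478.4 -438.8] [66.9 61.4] 5.3
now [ 457.8 -119.2   53.7] yaw -169.3 t 50.2 F [0.5 0.4 0.3] w 0.922
delta [  1.7  -2.6 -63.2] turn -0.2 rows>= 2.0
```

```bash

python3 -m jog '1 1.5 -2.5 -20 0;1 0 0 -20 0;1 0 0 -13 0;1 0 0 -10 0;1 0 0 0 0'|grep -E 'tcp|wrist'
python3 to.py 459.5 -121.8 -9.5 10.5
```

```text
tcp_pos: [0.4594, -0.1217, -0.0096]
wrist_force: [-0.4, 0.3, -0.5]
now [ 459.4 -121.7   -9.6] yaw -169.3 t 50.9 F [-0.4  0.3 -0.5] w 0.998
delta [ 0.1 -0.1  0.1] turn -0.2 rows>= 1.0
```

```bash

python3 -m jog '0 0 0 0 0;0 0 0 0 0;0 0 0 0 0;0 0 0 0 0;0 0 0 0 0'|grep -E 'force|width'
python3 -m jog '0 0 0 30 0;0 0 0 50 0;0 0 0 30 0;0 0 0 0 0'|grep -E 'tcp|force|width'
python3 - <<'E'
from h import *
c=snap('wrist','w19')
for k in blobs(c,(160,70,60),(180,255,255),20): print(cv2.boundingRect(k),cv2.contourArea(k))
E
```

```text
wrist_force: [-3.0, 1.0, 5.7]
gripper_width: 0.753
gripper_force: 30.0
tcp_pos: [0.4617, -0.1214, 0.1029]
wrist_force: [-0.2, 0.6, -1.8]
gripper_width: 0.753
gripper_force: 30.0
(250, 377, 146, 3) 267.0
(240, 245, 167, 98) 10809.0
(192, 171, 12, 16) 21.0
(9, 164, 17, 17) 23.5
(20, 154, 48, 26) 157.0
(0, 102, 26, 21) 65.0
(11, 95, 35, 29) 89.5
(3, 46, 25, 17) 81.0
(157, 41, 20, 15) 59.0
(113, 0, 20, 20) 27.5
```

```bash

python3 -m jog '0 -8 40 30 10;0 -8 40 0 10;0 -8 40 0 10;0 -8 40 0 10;0 -8 40 0 10'|grep -E 'tcp|width'
python3 -m jog '0 -7 40 0 10;0 0 31 0 10;0 0 0 0 10;0 0 0 0 10.5;0 0 0 0 0'|grep -E 'tcp|width'
python3 - <<'E'
from h import *
c=snap('wrist','w20')
cv2.imwrite('pics/c20.png',c['pixels'][:,:,::-1])
E
python3 to.py 415 150 133 101.2
```

```text
tcp_pos: [0.4181, 0.0793, 0.1289]
gripper_width: 0.753
tcp_pos: [0.4116, 0.149, 0.129]
gripper_width: 0.761
now [411.8 149.  129.3] yaw -79.0 t 53.3 F [ 1.   0.4 -1.7] w 0.755
delta [3.2 1.  3.7] turn 0.2 rows>= 1.0
```

View pics/c20.png

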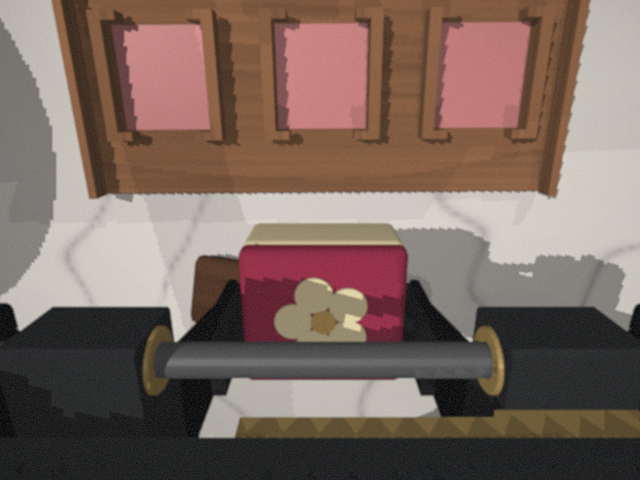

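```bash
cat > pk.py <<'E'
from h import *
c=load('w20'); hsv=cv2.cvtColor(c['pixels'],cv2.COLOR_RGB2HSV).astype(int)
m=(((hsv[...,0]>165)|(hsv[...,0]<5))&(hsv[...,1]>50)&(hsv[...,1]<140)).astype(np.uint8)
m=cv2.morphologyEx(m,cv2.MORPH_OPEN,np.ones((3,3),np.uint8)); m[200:]=0
k=[q for q in cv2.findContours(m,cv2.RETR_EXTERNAL,cv2.CHAIN_APPROX_NONE)[0] if cv2.contourArea(q)>1500]
for q in k:
    x,y,w,h=cv2.boundingRect(q); L=[];Rr=[]
    for v in range(y+15,y+h-15,3):
        u=np.where(m[v,x:x+w])[0]+x; L.append((u[0]-.5,v)); Rr.append((u[-1]+.5,v))
    print('box',x,y,w,h)
    for nm,P in (('L',L),('R',Rr)):
        for z in (.008,.022):
            Q=np.array([onz(c,*p,z)[:2]*1000 for p in P]); md=np.median(Q,0); vx,vy,_,_=cv2.fitLine(Q.astype(np.float32),cv2.DIST_HUBER,0,.01,.01).ravel()
            print(nm,z,md.round(1),'ang',np.degrees(np.arctan2(vy,vx)).round(2),'ownY',round(float(md@[-.1942,.981]),1),'ownX',round(float(md@[.981,.1942]),1))
    # front edge of floor: bottom rows
    B=[onz(c,u,np.where(m[:,u])[0].max()+.5,.008)[:2]*1000 for u in range(x+30,x+w-30,4)]; B=np.array(B); print('front ownX',np.median(B@[.981,.1942]).round(1), 'back', np.median([onz(c,u,np.where(m[:,u])[0].min()-.5,.008)[:2]@[981,194.2] for u in range(x+30,x+w-30,4)]).round(1))
# held bar red
for q in blobs(c,(160,150,60),(180,255,255),2000):
    x,y,w,h=cv2.boundingRect(q); mm=np.zeros(c['pixels'].shape[:2],np.uint8); cv2.drawContours(mm,[q],-1,1,-1)
    z=.1293+.0295+.020; 
    for v in range(y+15,y+h-20,10):
        u=np.where(mm[v])[0]; a,b=[onz(c,t,v,z)[:2]*1000 for t in (u[0]-.5,u[-1]+.5)]; print('bar',v,a.round(1),b.round(1),np.linalg.norm(b-a).round(1),'midOwnY',round(float((a+b)/2@[-.1942,.981]),2))
s=r.sense();print('tcp ownY',s['tcp_pos'][:2]@[-194.2,981])
E
python3 pk.py
```

```text
box 112 24 98 106
L 0.008 [484.  314.7] ang 11.64 ownY 214.7 ownX 535.9
L 0.022 [484.5 308. ] ang 11.64 ownY 208.1 ownX 535.1
R 0.008 [496.  253.3] ang 11.73 ownY 152.1 ownX 535.7
R 0.022 [495.9 249.3] ang 11.73 ownY 148.3 ownX 534.9
front ownX 498.4 back 569.9
box 275 23 93 106
L 0.008 [506.7 201.9] ang 11.68 ownY 99.7 ownX 536.2
L 0.022 [506.1 200.3] ang 11.68 ownY 98.2 ownX 535.4
R 0.008 [519.2 137.8] ang 11.75 ownY 34.4 ownX 536.1
R 0.022 [518.1 139.1] ang 11.75 ownY 35.8 ownX 535.3
front ownX 498.8 back 570.2
box 435 22 96 106
L 0.008 [529.9  86.6] ang 11.51 ownY -18.0 ownX 536.6
L 0.022 [528.3  90.1] ang 11.51 ownY -14.2 ownX 535.7
R 0.008 [541.7  25.8] ang 11.71 ownY -79.9 ownX 536.4
R 0.022 [539.6  32. ] ang 11.71 ownY -73.3 ownX 535.6
front ownX 499.9 back 570.5
bar 261 [432.1 185.9] [444.3 123.3] 63.8 midOwnY 66.6
bar 271 [428.1 185. ] [440.3 122.3] 63.9 midOwnY 66.42
bar 281 [423.9 184.1] [436.1 121.6] 63.7 midOwnY 66.44
bar 291 [419.7 183.6] [432.  120.5] 64.2 midOwnY 66.45
bar 301 [415.4 182.6] [427.6 120.2] 63.6 midOwnY 66.66
bar 311 [411.2 181.2] [423.3 119.1] 63.3 midOwnY 66.28
tcp ownY 66.19192942087822
```

```bash

python3 -m jog '0 33 7 0 0.6;0 33 7 0 0;0 34 7 0 0;0 0 0 -50 0;0 0 0 -40 0'|grep -E 'tcp|width'
python3 -m jog '0 0 0 -15 0;0 0 0 0 0;0 0 0 0 0'|grep -E 'width'; python3 to.py 511.6 169.3 16.5 101.6
```

```text
tcp_pos: [0.5121, 0.1698, 0.0383]
gripper_width: 0.754
gripper_width: 0.755
now [513.9 171.2  27.3] yaw -78.2 t 54.3 F [ 0.6  0.2 -0.6] w 0.755
delta [ -2.3  -1.9 -10.8] turn -0.2 rows>= 1.0
```

```bash

python3 -m jog '0 -2.3 -1.9 -8 -0.2;0 0 0 0 0;0 0 0 0 0'|grep -E 'width'; python3 to.py 511.6 169.3 16.5 101.6
```

```text
gripper_width: 0.757
now [510.5 168.6  18.1] yaw -78.4 t 54.7 F [ 0.2 -0.2 -2.1] w 0.757
delta [ 1.1  0.7 -1.6] turn 0.0 rows>= 1.0
```

```bash

python3 -m jog '0 1 0.6 0 0;0 0 0 0 0;0 0 0 0 0;0 0 0 0 0'|grep -E 'width'; python3 to.py 511.6 169.3 16.5 101.6; python3 -m jog '0 0 0 -3 0;0 0 0 -3 0;0 0 0 0 0'|grep -E 'wrist|width'; python3 to.py 511.6 169.3 -1.5 101.6
```

```text
gripper_width: 0.755
now [511.3 169.1  17.7] yaw -78.4 t 55.2 F [-0.6  0.  -1.8] w 0.755
delta [ 0.3  0.2 -1.2] turn 0.0 rows>= 1.0
wrist_force: [-1.0, 0.4, -1.8]
gripper_width: 0.755
now [511.  169.1  11.3] yaw -78.4 t 55.6 F [-1.   0.4 -1.8] w 0.755
delta [  0.6   0.2 -12.8] turn 0.0 rows>= 1.0
```

```bash

python3 -m jog '0 0.3 0 -4 0;0 0 0 0 0'|grep -E 'tcp|wrist'; python3 -m jog '0 0 0 -4 0;0 0 0 0 0'|grep -E 'tcp|wrist';  python3 -m jog '0 0 0 -3 0;0 0 0 0 0;0 0 0 0 0'|grep -E 'tcp|wrist'; python3 to.py
```

```text
tcp_pos: [0.5115, 0.1691, 0.0074]
wrist_force: [0.1, 1.1, -2.1]
tcp_pos: [0.5114, 0.1692, 0.0034]
wrist_force: [-0.9, 0.2, -1.5]
tcp_pos: [0.5115, 0.1692, 0.0007]
wrist_force: [-0.3, 1.2, -2.7]
now [511.5 169.2   0.7] yaw -78.4 t 56.5 F [-0.3  1.2 -2.7] w 0.755
```

```bash

python3 -m jog '0 0 0 -1.5 0;0 0 0 0 0;0.9 0 0 0 0;0.9 0 0 0 0;0.9 0 0 0 0'|grep -E 'tcp|wrist|width'
python3 -m jog '0.95 0 0 15 0;1 0 0 50 0;1 0 0 50 0;1 -20 -40 20 0;1 -20 -40 0 0'|grep -E 'wrist|width'
python3 red.py 21 side scene; python3 to.py
```

```text
tcp_pos: [0.5117, 0.1692, -0.0006]
wrist_force: [0.9, -0.3, 0.4]
gripper_width: 0.891
wrist_force: [1.3, -1.4, -0.6]
gripper_width: 1.001
side (259, 433, 42, 39) [ 475.8 -444.7] [65.  60.8] 5.7
side (295, 368, 47, 42) [ 538.  -325.8] [66.3 60. ] 47.6
side (296, 209, 27, 20) [514.5 174. ] [60.2 74.2] 11.3
scene (357, 239, 29, 24) [511.3 169.9] [61.3 65.4] 12.3
scene (154, 199, 33, 29) [ 540.6 -319.8] [68.8 59.8] 47.3
scene (121, 171, 31, 24) [ 478.4 -438.8] [66.9 61.4] 5.3
now [469.2  86.5 135.8] yaw -78.6 t 57.8 F [-0.7 -0.  -0.6] w 0.999
```

```bash

python3 -m jog '1 8 -51 0 -6.7;1 9 -51 0 -6.7;1 9 -51 0 -6.7;1 9 -51 0 -6.7;1 9 -51 0 -6.7'|grep -E 'tcp'
python3 -m jog '1 9 -51 0 -6.7;1 9 -51 -30 -6.7;1 8 -51 -40 -6.7;1 0 0 0 0;1 0 0 0 0'|grep -E 'width'; python3 to.py 538.5 -321.5 -9.5 47.4
python3 - <<'E'
from h import *
c=snap('wrist','w22')
for k in blobs(c,(160,150,60),(180,255,255),1500): (m,s,a),_=top(c,k,.04); print(cv2.boundingRect(k),np.round(m,1),np.round(s,1),round(a,1))
E
```

```text
tcp_pos: [0.5164, -0.1674, 0.1352]
gripper_width: 0.998
now [ 541.8 -316.7   66.6] yaw -132.0 t 59.0 F [0.4 0.8 0.6] w 0.998
delta [ -3.3  -4.8 -76.1] turn -0.6 rows>= 2.0
(281, 203, 113, 95) [ 538.3 -324.1] [64.  58.2] 48.0
(491, 120, 149, 148) [ 476.5 -441.5] [66.3 58.3] 6.1
```

```bash

python3 -m jog '1 -3.3 -5.3 -20 -0.3;1 0 0 -25 0;1 0 0 -20 0;1 0 0 -11 0;1 0 0 0 0'|grep -E 'tcp|wrist'
python3 to.py 538.5 -322 -9.5 47.6
python3 -m jog '1 0 0 0 0;0 0 0 0 0;0 0 0 0 0;0 0 0 0 0;0 0 0 0 0'|grep -E 'tcp|force|width'
python3 -m jog '0 0 0 0 0;0 0 0 0 0'|grep -E 'tcp|force|width'; python3 to.py
```

```text
tcp_pos: [0.5384, -0.3212, -0.0094]
wrist_force: [0.6, -0.7, 1.0]
now [ 538.4 -321.2   -9.4] yaw -132.2 t 59.7 F [ 0.6 -0.7  1. ] w 1.001
delta [ 0.1 -0.8 -0.1] turn -0.2 rows>= 1.0
tcp_pos: [0.5379, -0.3222, -0.0098]
wrist_force: [-0.9, -0.5, 3.1]
gripper_width: 0.755
gripper_force: 30.0
tcp_pos: [0.5379, -0.3222, -0.0098]
wrist_force: [-2.1, -1.5, 3.3]
gripper_width: 0.758
gripper_force: 30.0
now [ 537.9 -322.2   -9.8] yaw -132.3 t 60.6 F [-2.1 -1.5  3.3] w 0.758
```

```bash

python3 -m jog '0 0 0 40 0;0 0 0 50 0;0 0 0 50 0;0 0 54 0 7.7;0 0 54 0 7.7'|grep -E 'tcp|width'
python3 -m jog '0 0 54 0 7.7;0 0 54 0 7.7;0 -1 54 0 7.7;0 -1 54 0 7.7;0 -1 54 0 7.7'|grep -E 'tcp|width'
python3 -m jog '0 0 0 -40 0;0 0 0 -35 0;0 0 0 -15 0;0 0 0 0 0;0 0 0 0 0'|grep -E 'width'; python3 to.py 534.3 57.6 17 101.6
```

```text
tcp_pos: [0.5377, -0.2127, 0.1298]
gripper_width: 0.758
tcp_pos: [0.5342, 0.058, 0.1293]
gripper_width: 0.758
gripper_width: 0.751
now [536.1  56.2  41.2] yaw -78.4 t 62.5 F [-0.4  0.3 -0.8] w 0.751
delta [ -1.8   1.4 -24.2] turn 0.0 rows>= 1.0
```

```bash

python3 -m jog '0 -1.8 1.4 -20 0;0 0 0 -3 0;0 0 0 0 0;0 0 0 0 0'|grep -E 'width'; python3 to.py 534.3 57.6 17 101.6
```

```text
gripper_width: 0.758
now [534.   57.6  18. ] yaw -78.4 t 63.0 F [-0.2  0.3 -0.1] w 0.758
delta [ 0.3 -0.  -1. ] turn 0.0 rows>= 1.0
```

```bash

python3 - <<'E'
from h import *
for n in ('w20',):
    c=load(n); print([cv2.boundingRect(k) for k in blobs(c,(160,150,60),(180,255,255),1500)])
c=snap('wrist','w23');print([cv2.boundingRect(k) for k in blobs(c,(160,150,60),(180,255,255),1500)], r.sense()['gripper_force'],r.sense()['wrist_force'])
E
python3 -m jog '0 0 0 -4 0;0 0 0 0 0'|grep -E 'tcp|wrist'; python3 -m jog '0 0 0 -4 0;0 0 0 0 0'|grep -E 'tcp|wrist'
```

```text
[(239, 246, 168, 95)]
[(239, 250, 169, 91), (0, 230, 149, 101)] 29.99551087617874 [-0.92928025 -0.11630037 -1.61098756]
tcp_pos: [0.5329, 0.0573, 0.0127]
wrist_force: [-0.7, 0.5, -1.7]
tcp_pos: [0.5328, 0.0573, 0.0085]
wrist_force: [-0.4, 0.1, -1.3]
```

```bash

python3 -m jog '0 1 0.2 -4 0;0 0 0 0 0'|grep -E 'tcp|wrist'; python3 -m jog '0 0 0 -4 0;0 0 0 0 0'|grep -E 'tcp|wrist'; python3 -m jog '0 0 0 -1.5 0;0 0 0 0 0;0.9 0 0 0 0;0.9 0 0 0 0;0.9 0 0 0 0'|grep -E 'tcp|wrist|width'
python3 -m jog '0.95 0 0 15 0;1 0 0 50 0;1 0 0 50 0;1 -8 -50 0 0;1 -8 -50 0 0'|grep -E 'wrist|width'
python3 red.py 24 side scene; python3 to.py
```

```text
tcp_pos: [0.5339, 0.0576, 0.0046]
wrist_force: [0.6, 0.7, -1.8]
tcp_pos: [0.5338, 0.0575, 0.0006]
wrist_force: [-0.7, 0.2, -1.9]
tcp_pos: [0.5343, 0.0577, -0.0003]
wrist_force: [-0.3, 0.2, -0.2]
gripper_width: 0.893
wrist_force: [0.5, -0.3, -0.6]
gripper_width: 0.999
side (259, 433, 42, 39) [ 476.1 -444.6] [65.2 61. ] 5.3
side (319, 241, 13, 16) [555.1  55.3] [54.6 28.5] 90.0
scene (357, 239, 29, 24) [511.3 169.8] [60.9 65.7] 11.7
scene (307, 235, 30, 24) [532.7  57.9] [61.4 65.9] 11.3
scene (121, 171, 31, 24) [ 478.4 -438.8] [66.9 61.4] 5.3
now [517.  -45.5 115.8] yaw -78.7 t 65.4 F [-0.1 -0.3  0.3] w 1.002
```

```bash

python3 -m jog '1 -4 -40 0 -9.5;1 -4 -40 0 -9.5;1 -4 -40 0 -9.5;1 -4 -40 0 -9.5;1 -4 -40 0 -9.5'|grep -E 'tcp'
python3 -m jog '1 -4 -40 0 -9.5;1 -4 -40 0 -9.5;1 -4 -40 -20 -9.5;1 -4 -40 -30 -9.5;1 -4 -35 0 -9.5'|grep -E 'width'
python3 -m jog '1 0 0 0 0;1 0 0 0 0'|grep -E 'width'; python3 to.py 476.2 -440.5 -9.5 6
python3 - <<'E'
from h import *
c=snap('wrist','w25')
for k in blobs(c,(160,150,60),(180,255,255),1500): (m,s,a),_=top(c,k,.04); print(cv2.boundingRect(k),np.round(m,1),np.round(s,1),round(a,1))
E
```

```text
tcp_pos: [0.4985, -0.2434, 0.1156]
gripper_width: 0.996
gripper_width: 0.995
now [ 478.5 -437.1   65.1] yaw -173.4 t 66.9 F [ 0.5 -0.5  0.1] w 0.995
delta [ -2.3  -3.4 -74.6] turn -0.6 rows>= 2.0
(274, 197, 115, 97) [ 474.7 -443.7] [63.8 58.5] 5.8
```

```bash

python3 -m jog '1 -2.5 -4 -20 -0.6;1 0 0 -25 0;1 0 0 -20 0;1 0 0 -10 0;1 0 0 0 0'|grep -E 'tcp|wrist'
python3 to.py 476 -441.5 -9.5 6
python3 -m jog '1 0 0 0 0;0 0 0 0 0;0 0 0 0 0;0 0 0 0 0;0 0 0 0 0'|grep -E 'wrist'
python3 -m jog '0 0 0 0 0;0 0 0 0 0'|grep -E 'tcp|force|width'; python3 to.py
```

```text
tcp_pos: [0.4758, -0.4407, -0.0106]
wrist_force: [0.8, 0.5, -0.4]
now [ 475.8 -440.7  -10.6] yaw -173.9 t 67.5 F [ 0.8  0.5 -0.4] w 1.002
delta [ 0.2 -0.8  1.1] turn -0.1 rows>= 1.0
wrist_force: [-1.2, -0.3, 1.1]
tcp_pos: [0.4755, -0.4414, -0.0102]
wrist_force: [-1.8, 0.1, 3.3]
gripper_width: 0.754
gripper_force: 30.0
now [ 475.5 -441.4  -10.2] yaw -174.0 t 68.4 F [-1.8  0.1  3.3] w 0.754
```

```bash

python3 -m jog '0 0 0 40 0;0 0 0 50 0;0 0 0 50 0;0 1 55 0 7.3;0 1 55 0 7.3'|grep -E 'tcp|width'
python3 -m jog '0 1 55 0 7.3;0 1 55 0 7.3;0 1 55 0 7.4;0 1 56 0 7.4;0 1 56 0 7.4'|grep -E 'tcp|width'
python3 -m jog '0 1 56 0 7.4;0 1 56 0 7.4;0 1 56 0 7.4;0 1 56 0 7.4;0 1 56 0 7.4'|grep -E 'tcp|width'
python3 -m jog '0 0 56 0 7.3;0 0 0 0 0;0 0 0 0 0'|grep -E 'width'; python3 to.py 488.6 280.9 17 101.6
```

```text
tcp_pos: [0.4775, -0.3301, 0.1291]
gripper_width: 0.759
tcp_pos: [0.4822, -0.0524, 0.129]
gripper_width: 0.755
tcp_pos: [0.487, 0.2276, 0.1289]
gripper_width: 0.753
gripper_width: 0.757
now [486.8 281.4 128.4] yaw -78.3 t 70.7 F [ 0.  -0.5 -2.5] w 0.757
delta [   1.8   -0.5 -111.4] turn -0.1 rows>= 2.0
```

```bash

python3 -m jog '0 1.8 -0.5 -35 -0.1;0 0 0 -40 0;0 0 0 -25 0;0 0 0 -10 0;0 0 0 0 0'|grep -E 'width'; python3 -m jog '0 0 0 0 0;0 0 0 0 0'|grep -E 'width'; python3 to.py 488.6 280.9 15 101.6
python3 - <<'E'
from h import *
c=snap('wrist','w26');print([cv2.boundingRect(k) for k in blobs(c,(160,150,60),(180,255,255),1500)], r.sense()['gripper_force'])
E
```

```text
gripper_width: 0.756
gripper_width: 0.757
now [490.1 281.7  20.7] yaw -78.4 t 71.5 F [ 0.5 -0.1 -2.2] w 0.757
delta [-1.5 -0.8 -5.7] turn 0.0 rows>= 1.0
[(239, 249, 169, 92), (497, 233, 143, 97)] 29.99906748533249
```

```bash

python3 -m jog '0 -1.3 -0.8 -3 0;0 0 0 0 0;0 0 0 0 0'|grep -E 'tcp|wrist'; python3 to.py 488.6 280.9 15;python3 -m jog '0 0 0 -5 0;0 0 0 0 0'|grep -E 'tcp|wrist'; python3 -m jog '0 0 0 -4 0;0 0 0 0 0'|grep -E 'tcp|wrist'
```

```text
tcp_pos: [0.4881, 0.2804, 0.0164]
wrist_force: [-0.6, -0.1, -2.2]
now [488.1 280.4  16.4] yaw -78.4 t 72.0 F [-0.6 -0.1 -2.2] w 0.759
delta [ 0.5  0.5 -1.4] turn  rows>= 1.0
tcp_pos: [0.4883, 0.2807, 0.0111]
wrist_force: [-0.6, 0.9, -2.0]
tcp_pos: [0.4882, 0.2807, 0.0072]
wrist_force: [-0.6, 2.2, -3.5]
```

```bash

python3 -m jog '0 0 0 -4 0;0 0 0 0 0'|grep -E 'tcp|wrist'; python3 -m jog '0 0 0 -3 0;0 0 0 0 0'|grep -E 'tcp|wrist'; python3 -m jog '0 0 0 -1.5 0;0 0 0 0 0;0.9 0 0 0 0;0.9 0 0 0 0;0.9 0 0 0 0'|grep -E 'tcp|wrist|width'
python3 -m jog '0.95 0 0 15 0;1 0 0 50 0;1 0 0 50 0;1 -30 0 50 0;1 -30 0 20 0'|grep -E 'wrist|width'
python3 to.py; python3 red.py 27 side scene
python3 - <<'E'
from h import *
S,D=load('scene27'),load('side27')
a=S['pixels'][170:310,180:460];b=D['pixels'][160:400,200:470]
cv2.imwrite('pics/c27.png',np.hstack([cv2.resize(a,(450,300)),cv2.resize(b,(340,300))])[:,:,::-1])
for k in blobs(D,(30,35,40),(85,255,255)): print(cv2.boundingRect(k))
E
```

```text
tcp_pos: [0.4883, 0.2807, 0.0032]
wrist_force: [-0.2, 3.4, -2.8]
tcp_pos: [0.4884, 0.2808, 0.0004]
wrist_force: [-0.9, 3.1, -2.6]
tcp_pos: [0.4878, 0.2795, -0.0012]
wrist_force: [0.0, -1.0, 0.2]
gripper_width: 0.889
wrist_force: [-0.9, -0.6, -1.1]
gripper_width: 0.998
now [428.8 281.2 188.4] yaw -78.4 t 74.2 F [-0.9 -0.6 -1.1] w 0.998
side (303, 236, 29, 23) [535.5  61.5] [60.2 72.8] 11.4
side (296, 209, 27, 20) [514.4 174.2] [60.  74.5] 12.3
side (289, 186, 25, 17) [490.8 285.2] [60.2 74.1] 10.6
scene (406, 242, 29, 24) [487.2 281.2] [61.  65.2] 11.2
scene (357, 239, 29, 24) [511.2 169.9] [61.2 65.3] 12.3
scene (307, 235, 30, 24) [532.4  57.8] [60.8 65.9] 11.3
(518, 315, 56, 58)
(340, 312, 31, 39)
(415, 257, 32, 37)
(29, 37, 34, 111)
(48, 0, 41, 133)
```

View pics/c27.png

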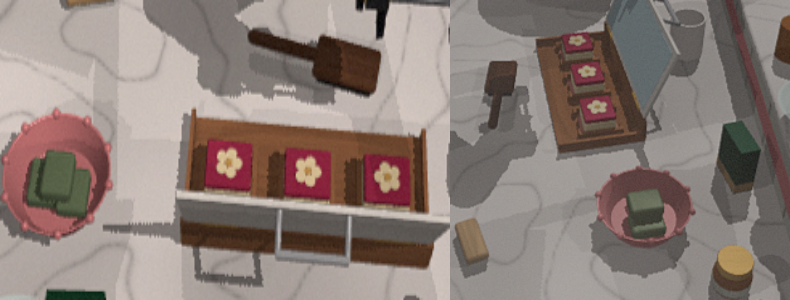

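```bash

python3 -m jog '0 0 0 50 0;0 46 -12 10 0;0 46 -12 0 0;0 46 -12 0 0;0 46 -12 0 0'|grep -E 'tcp'
python3 -m jog '0 46 -12 0 0;0 50 -12 0 0;0 0 0 0 0;0 0 0 0 0'|grep -E 'tcp|width'; python3 to.py 705.5 209.5 128 101.6
python3 - <<'E'
from h import *
S=load('scene27'); X=np.array([np.cos(np.radians(11.6)),np.sin(np.radians(11.6)),0]);Y=np.array([-X[1],X[0],0]);P=np.array([.5116,.1696,0])
h=P+.077*X+[0,0,.056]
# handle ends in c27 crop (278,258),(349,263)(bar centre), scale 450/280 ,300/140
for p in ((278,258),(349,263)): print('obs',180+p[0]*280/450,170+p[1]*140/300)
for t in (95,100,105,110,115,120):
    q=np.radians(t);H=h+(-.14*np.cos(q)+.046*np.sin(q))*X+[0,0,.14*np.sin(q)+.046*np.cos(q)]
    print(t,proj(S,H-.045*Y).round(1),proj(S,H+.045*Y).round(1))
E
```

```text
tcp_pos: [0.6138, 0.2313, 0.2435]
tcp_pos: [0.708, 0.2078, 0.2429]
gripper_width: 0.065
now [708.  207.8 242.9] yaw -78.5 t 75.5 F [-0.4 -0.1 -0.2] w 0.065
delta [  -2.5    1.7 -114.9] turn 0.1 rows>= 2.0
obs 352.97777777777776 290.4
obs 397.15555555555557 292.73333333333335
95 [352.5 266.1] [398.1 269.2]
100 [352.1 272.6] [397.8 275.7]
105 [351.6 279.1] [397.4 282.2]
110 [351.2 285.6] [396.9 288.7]
115 [350.8 292. ] [396.4 295.1]
120 [350.3 298.2] [395.8 301.3]
```

```bash

python3 -m jog '0 4 2 -30 0;0 0 0 -40 0;0 0 0 -40 0;0 0 0 -9 0;0 0 0 0 0'|grep -E 'wrist|width'; python3 -m jog '0 0 0 0 0;0 0 0 0 0'|grep wrist; python3 to.py 571.6 181.9 155.5
```

```text
wrist_force: [-0.2, 0.6, 1.0]
gripper_width: 0.004
wrist_force: [0.9, -0.7, 0.0]
now [713.  210.8 127.1] yaw -78.4 t 76.3 F [ 0.9 -0.7  0. ] w 0.006
delta [-141.4  -28.9   28.4] turn  rows>= 3.0
```

```bash

python3 -m jog '0 -13 -2.7 2 0;0 -13 -2.7 4 0;0 -13 -2.7 5 0;0 -13 -2.7 5 0;0 -13 -2.7 4 0'|grep -E 'tcp|wrist'
python3 -m jog '0 -13 -2.7 4 0;0 -13 -2.7 3 0;0 -12 -2.5 2 0;0 -8 -1.6 0 0;0 -6 -1.2 0 0'|grep -E 'tcp|wrist'
python3 -m jog '0 0 0 0 0;0 0 0 0 0'|grep wrist; python3 to.py 571.6 181.9 155.5
python3 - <<'E'
from h import *
S=snap('side','side30');snap('scene','scene30')
E
```

```text
tcp_pos: [0.652, 0.1984, 0.1505]
wrist_force: [5.8, 0.3, 4.9]
tcp_pos: [0.5942, 0.1858, 0.1535]
wrist_force: [2.7, 1.1, 1.3]
wrist_force: [0.9, -0.0, -0.3]
now [593.7 185.5 152.5] yaw -78.4 t 77.8 F [ 0.9 -0.  -0.3] w 0.007
delta [-22.1  -3.6   3. ] turn  rows>= 1.0
```

```bash

python3 -m jog '0 -5 -1 0 0;0 -5 -1 0 0;0 -5 -1 0 0;0 -4 -0.8 0 0;0 -2 0 0 0'|grep -E 'tcp|wrist'
python3 -m jog '0 0 0 0 0;0 0 0 0 0'|grep wrist; python3 to.py 571.6 181.9 155.5
python3 -m jog '0 20 4 0 0;0 40 8 0 0;0 30 6 40 0;0 0 0 50 0;0 0 -50 0 0'|grep -E 'tcp|wrist'
python3 -m jog '0 0 -60 0 0;0 0 -60 0 0;0 0 -60 0 0;0 0 0 0 0'|grep -E 'tcp|wrist'
python3 - <<'E'
from h import *
S=snap('scene','scene31');D=snap('side','side31')
X=np.array([np.cos(np.radians(11.6)),np.sin(np.radians(11.6)),0]);Y=np.array([-X[1],X[0],0]);P=np.array([.5116,.1696,0]);h=P+.077*X+[0,0,.056]
for t in (50,55,60,65,70):
    q=np.radians(t); F=lambda y: h+y*Y-.15*np.cos(q)*X+[0,0,.15*np.sin(q)]
    H=h+(-.14*np.cos(q)+.046*np.sin(q))*X+[0,0,.14*np.sin(q)+.046*np.cos(q)]
    print(t,'edge S',proj(S,F(-.172)).round(),proj(S,F(.172)).round(),'D',proj(D,F(-.172)).round(),proj(D,F(.172)).round(),'handle S',proj(S,H-.045*Y).round(),proj(S,H+.045*Y).round())
a=S['pixels'][150:300,270:470]; b=D['pixels'][130:280,240:440]
cv2.imwrite('pics/c31.png',np.hstack([cv2.resize(a,(400,300)),cv2.resize(b,(400,300))])[:,:,::-1])
E
```

```text
tcp_pos: [0.5739, 0.1822, 0.1542]
wrist_force: [2.7, -1.3, -2.1]
wrist_force: [0.6, -0.1, -0.4]
now [573.8 182.2 154.1] yaw -78.4 t 78.8 F [ 0.6 -0.1 -0.4] w 0.0
delta [-2.2 -0.3  1.4] turn  rows>= 1.0
tcp_pos: [0.6663, 0.1528, 0.2485]
wrist_force: [0.4, -0.7, -0.7]
tcp_pos: [0.6631, -0.0337, 0.2441]
wrist_force: [-0.9, -0.0, -0.3]
50 edge S [296. 205.] [456. 216.] D [312. 220.] [287. 142.] handle S [355. 219.] [398. 222.]
55 edge S [296. 207.] [457. 218.] D [317. 217.] [291. 139.] handle S [355. 223.] [398. 226.]
60 edge S [295. 209.] [458. 220.] D [322. 213.] [295. 136.] handle S [355. 227.] [399. 230.]
65 edge S [294. 212.] [459. 223.] D [327. 210.] [299. 134.] handle S [354. 231.] [399. 234.]
70 edge S [294. 215.] [460. 226.] D [333. 208.] [304. 132.] handle S [354. 236.] [399. 239.]
```

```bash
python3 - <<'E'
from h import *
S=load('scene31')['pixels'];D=load('side31')['pixels'];D0=load('side27')['pixels']
print('S col376 200..255',S[200:256,370:382].mean(axis=(1,2)).round().astype(int).tolist())
print('S col330',S[195:256,325:335].mean(axis=(1,2)).round().astype(int).tolist())
for v in (200,206,212,218): print('D row',v,'u300..345',[tuple(int(t) for t in D[v,u]) for u in range(300,346,3)])
E
```

```text
S col376 200..255 [76, 74, 68, 65, 62, 62, 63, 67, 108, 150, 154, 157, 168, 176, 175, 171, 182, 165, 163, 164, 164, 162, 148, 149, 149, 153, 159, 145, 154, 151, 123, 120, 155, 152, 116, 110, 111, 111, 118, 143, 170, 167, 166, 168, 169, 171, 170, 170, 169, 169, 170, 171, 171, 172, 172, 172]
S col330 [194, 193, 193, 192, 193, 192, 191, 192, 191, 192, 192, 191, 190, 190, 191, 191, 185, 175, 185, 166, 165, 165, 164, 165, 168, 168, 167, 167, 168, 166, 168, 169, 167, 170, 169, 168, 168, 168, 168, 166, 170, 168, 168, 168, 170, 168, 168, 168, 168, 168, 168, 168, 169, 168, 168, 169, 168, 168, 167, 168, 169]
D row 200 u300..345 [(72, 42, 46), (77, 45, 45), (70, 40, 44), (76, 47, 52), (70, 45, 47), (64, 51, 38), (150, 146, 142), (140, 137, 132), (146, 139, 137), (145, 141, 138), (146, 139, 135), (126, 125, 118), (142, 137, 134), (142, 137, 133), (141, 136, 134), (137, 130, 127)]
D row 206 u300..345 [(104, 93, 79), (98, 89, 75), (97, 84, 71), (91, 79, 68), (87, 73, 62), (75, 56, 49), (72, 56, 46), (162, 156, 152), (139, 135, 131), (141, 137, 132), (142, 137, 132), (130, 126, 122), (127, 120, 118), (150, 144, 141), (148, 145, 140), (145, 141, 139)]
D row 212 u300..345 [(81, 40, 50), (82, 42, 50), (81, 45, 50), (93, 68, 59), (77, 38, 44), (79, 44, 50), (75, 43, 47), (142, 142, 137), (150, 147, 142), (140, 137, 130), (143, 136, 135), (141, 136, 133), (132, 129, 125), (140, 133, 131), (146, 142, 137), (149, 144, 144)]
D row 218 u300..345 [(80, 40, 51), (101, 87, 72), (111, 102, 86), (103, 90, 67), (113, 107, 87), (87, 60, 59), (82, 45, 47), (71, 56, 47), (88, 81, 77), (101, 96, 94), (148, 144, 141), (142, 138, 135), (138, 135, 129), (127, 122, 119), (144, 142, 137), (146, 139, 136)]
```

```bash

python3 -m jog '0 -50 0 0 0;0 -50 10 0 0;0 -50 40 0 0;0 -45 50 0 0;0 -40 50 0 0'|grep -E 'tcp'
python3 -m jog '0 0 36 0 0;0 0 0 0 0;0 0 0 0 0'|grep -E 'tcp'
python3 - <<'E'
from h import *
W=snap('wrist','w32')
X=np.array([np.cos(np.radians(11.6)),np.sin(np.radians(11.6)),0]);Y=np.array([-X[1],X[0],0]);P=np.array([.5116,.1696,0]);h=P+.077*X+[0,0,.056]
for t in (50,55,60,65,70):
    q=np.radians(t); N=np.sin(q)*X+[0,0,np.cos(q)]; E=h-.15*np.cos(q)*X+[0,0,.15*np.sin(q)]
    H=h+(-.14*np.cos(q)+.046*np.sin(q))*X+[0,0,.14*np.sin(q)+.046*np.cos(q)]
    print(t,'inner edge',proj(W,E-.004*N-.08*Y).round(1),'outer',proj(W,E+.004*N-.08*Y).round(1),'handle mid',proj(W,H).round(1),'ends',proj(W,H-.045*Y).round(),proj(W,H+.045*Y).round())
p=W['pixels']; u=int(proj(W,H)[0]); ue=int(proj(W,E-.08*Y)[0])
for nm,c in (('handle col',u),('edge col',ue)): print(nm,c,[(v,int(p[v,c-4:c+5].mean())) for v in range(0,290,4)])
E
```

```text
tcp_pos: [0.4324, 0.1167, 0.2443]
tcp_pos: [0.4339, 0.1513, 0.2439]
50 inner edge [441.7 147. ] outer [444.8 138.1] handle mid [319.2  70.6] ends [399.  71.] [239.  70.]
55 inner edge [446.8 131.9] outer [450.1 121.4] handle mid [319.1  46. ] ends [402.  46.] [236.  46.]
60 inner edge [452.1 114.2] outer [455.4 102.1] handle mid [319.   19.4] ends [404.  19.] [234.  19.]
65 inner edge [457.4  93.9] outer [460.6  80.2] handle mid [318.9  -9. ] ends [407.  -9.] [231.  -9.]
70 inner edge [462.7  71. ] outer [465.8  55.8] handle mid [318.9 -38.6] ends [409. -38.] [229. -39.]
handle col 318 [(0, 153), (4, 157), (8, 133), (12, 148), (16, 159), (20, 136), (24, 120), (28, 98), (32, 163), (36, 170), (40, 170), (44, 167), (48, 170), (52, 169), (56, 168), (60, 140), (64, 115), (68, 128), (72, 167), (76, 166), (80, 167), (84, 154), (88, 154), (92, 167), (96, 167), (100, 181), (104, 189), (108, 174), (112, 129), (116, 122), (120, 121), (124, 121), (128, 99), (132, 58), (136, 58), (140, 73), (144, 81), (148, 61), (152, 62), (156, 61), (160, 62), (164, 62), (168, 95), (172, 98), (176, 98), (180, 92
[... 462 characters left out ...]
8, 168), (52, 166), (56, 169), (60, 168), (64, 166), (68, 168), (72, 167), (76, 168), (80, 167), (84, 166), (88, 166), (92, 167), (96, 167), (100, 168), (104, 192), (108, 173), (112, 141), (116, 76), (120, 77), (124, 59), (128, 58), (132, 56), (136, 55), (140, 55), (144, 59), (148, 66), (152, 68), (156, 63), (160, 64), (164, 60), (168, 91), (172, 96), (176, 100), (180, 98), (184, 104), (188, 102), (192, 162), (196, 195), (200, 200), (204, 199), (208, 199), (212, 197), (216, 201), (220, 204), (224, 204), (228, 204), (232, 202), (236, 203), (240, 203), (244, 202), (248, 201), (252, 200), (256, 144), (260, 131), (264, 129), (268, 129), (272, 130), (276, 128), (280, 127), (284, 127), (288, 128)]
```

```bash
python3 -c "
from station import r
print(r.finish_job())"
```

```text
the job is handed in; nothing more can be done
None
```

I handed the job in; it returned no verdict: three worn bars are in the dish, three fresh bars lie rose-up in their pockets, the mirror measures about 60°, and I saw none of the other toiletries knocked over.

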